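# Fetch the metronome from the crowded equipment tray

### The arm

A 6-joint arm with a two-finger parallel gripper is mounted at the origin on the work surface. World frame = base frame: x ahead of the robot, y to its left, z up, the work surface at z = 0. Lengths are in mm, angles in rad, forces in N, time in s.
With the tool pointing down it reaches from about 350 to 775 mm from the base axis. Payload 7.3 kg.
Tool frame: the origin (TCP) lies at the centre of the arm's flange, where the gripper is bolted on; the fingertips stand 178 mm ahead of it and the grasp point (between the pads) lies 159 mm ahead of it; z points along the fingers, y is the direction in which the jaws open and shut (so a half turn about z gives the same grasp; the last joint's range is limited). The gripper opens to 92 mm and grips with 3 to 60 N. Pads are 19 mm wide; open, the fingers measure 130 mm over their backs; the gripper's body (75 mm by 190 mm) begins 47 mm behind the grasp point.
Start: joints at [-1.406, 0.342, 1.524, -0, 1.275, -0.146], TCP at [160.576, -499.843, 404.741] pointing down, gripper open.
Joint ranges: [-2.53, 2.53], [-0.77, 2.02], [0.04, 2.7], [-1, 4.14], [0.28, 2.66], [-3.11, 3.11]. Speed limits (rad/s): [2.57, 2.57, 3.14, 3.14, 3.14, 3.14].

### API

Orientations are given as [roll, pitch, yaw] about the fixed x, y, z axes, in that order (R = Rz(yaw) Ry(pitch) Rx(roll)).
In Python, from plant import status, viewer, ticket gives the robot as it stands.
- The arm moves only by the tool play_rows, never from a script. Its argument "commands" is a list of rows, each an object with "offset": the shift along the tool's x, y, z in m, a list of three; "twist": the turn about the tool's z in degrees. A call has 1 to 5 rows; each row shifts and turns the commanded pose from where the row before left it, along the tool's axes as they then stand; what a row does not reach is not made up. A row lasts 1/10 s, in which the tool goes at most 50 mm and 8.59 degrees, less where a joint would pass 70% of its speed; a pose out of reach is approached as far as the arm can. A call with a gripper value outside its range is refused whole. "jaw" is the closure in counts, from 0 (fully open) to 255 (shut), set as the call begins (left out, the last holds). The fingers move at their own pace and stop on an object; the grip force is fixed at half the most. Time passes only in rows, so rows that do not move let the fingers close. It gives the time, the measured TCP pose, the force and the opening at its end, in the units of the state.
- status.get_obs(): the state, without advancing time (a new reading comes with each control period).
- viewer.capture(name): name is "side" or "top" or "wrist"; returns the picture (480x640x3 uint8, red, green, blue); there is no depth.
- viewer.camera_params(name): a dict with "fov_y" (degrees; the focal length in pixels is half the picture's height over the tangent of half this angle, whatever the lens; pixels are square), "cx", "cy" (the principal point, pixels), "rvec" (rotation vector, rad) and "tvec" (3), from world to camera coordinates, as OpenCV has them; the wrist camera has in their place "T_tool_cam" (4x4, takes a point from camera to tool coordinates, whose origin is the TCP and whose axes are the flange's). Camera axes: x right, y down, z forward; pixel columns grow to the right and rows downward; lengths in mm; the calibration is good to about 2 mm. A picture is of the moment at which its call begins: read the wrist's pose just before it. camera_params takes no time and is no camera call.
- ticket.close_job(): hands the job in, once; it reports no verdict.
The state is a dict: "time": time; "joint_positions": joint angles; "dq": joint speeds; "tau": joint torques, N m; "tool_pos": TCP position; "tcp_rot": TCP orientation; "contact_force": force on the tool from outside, world axes, zero at the start; "moment": the same for the moment, N m; "grip_width": finger opening in mm.
Only numpy, scipy, OpenCV 4.12 (cv2) and the standard library are available. Lean on these libraries where they do the work, as an engineer would, in place of code of your own. Each camera call takes 0.05 s, during which the arm holds its last target.

### The job

The puck metronome in the square tray is crowded in by the mute, the oil bottle and the upright carton: without moving the metronome yet, stand all three of those upright in the long side tray. Then set the metronome, dial up, in the middle of the charging pad, and only after that put the mute, bottle and carton back upright in the square tray, each on the very spot where it stood at the start. Knock nothing over, and leave the pencil cup, the tape roll and the long carton where they are.

Things in the scene. Friction and masses are not known exactly. Their poses are not given: they have to be found in the camera images.
- mute: small brass-instrument mute standing on its wide end: a bare aluminium cone, 72 mm across at the foot (straight for the lowest 8 mm), tapering to 30 mm at 112 mm height, then a straight round neck 30 mm across with a cork band up to its top at 150 mm; about 140 g; origin: centre of the underside, z up its axis. Grip it by the neck.
- oil_bottle: plain white round plastic bottle with a black cap: body 52 mm across and straight up to 122 mm, shoulder, cap 29 mm across, top at 153 mm; about 160 g; origin: centre of the underside, z up its axis
- carton: upright plain cardboard carton, 50 x 50 mm and 150 mm tall, closed, a strip of paper tape on top; about 150 g; origin: centre of the underside, z up its axis, x and y square to its faces
- metronome: low round puck-shaped electronic metronome, white, 52 mm across, straight sides, 34 mm high, grey dial on top; it stands in the middle of the square tray, crowded by the mute, the bottle and the carton; about 120 g; origin: centre of the underside, z up its axis
- square_tray: fixed square tray, black with a steel wire rim, 260 x 260 mm outside, its floor 4 mm above the table, rim 20 mm high and 6 mm thick; at the start the mute, bottle, carton and metronome stand in it, the metronome near the middle and the other three around it about 75 mm from it; origin: centre of the underside, x and y along its sides
- long_tray: the empty side tray: fixed, black with a steel wire rim, 300 mm long (its x) and 140 mm wide (its y) outside, its floor 4 mm above the table, rim 20 mm high and 6 mm thick; left or right of the square tray; origin: centre of the underside
- charging_pad: fixed round grey charging pad with a dark top, 96 mm across, 10 mm high, flat on top, with a small black cable block at its edge; on the other side of the square tray from the long tray; origin: centre of the underside
- pencil_cup: bystander: empty wooden cup, 76 mm across, 90 mm high; loose; origin: centre of the underside
- tape_roll: bystander: roll of pale paper tape lying flat, 100 mm across, hole 72 mm, 24 mm high; loose; origin: centre of the underside
- long_carton: bystander: long white carton with a grey strip of tape, lying flat on the far side, 60 mm (its x) by 320 mm (its y), 50 mm high; loose; origin: centre of the underside

How it is judged (in metres and radians):
On the way, in this order (a step that is already met when the one before it is completed fails the run):
1. mute, bottle and carton all stand upright and released in the long tray, the metronome not yet taken (less than 30 mm from its start) (x of mute in the frame of long_tray between -0.142 and 0.142 m and y of mute in the frame of long_tray between -0.062 and 0.062 m and z of each of mute, oil_bottle, carton in the frame of long_tray below 0.008 m and angle between each of mute, oil_bottle, carton's own z axis and vertical below 0.1 rad and linear speed of each of mute, oil_bottle, carton below 0.03 m/s and angular speed of each of mute, oil_bottle, carton below 0.3 rad/s and contact force between each of mute, oil_bottle, carton and the fingers below 0.1 N and x of oil_bottle in the frame of long_tray between -0.142 and 0.142 m and y of oil_bottle in the frame of long_tray between -0.062 and 0.062 m and x of carton in the frame of long_tray between -0.142 and 0.142 m and y of carton in the frame of long_tray between -0.062 and 0.062 m and distance of metronome from where it was at the start of the episode below 0.03 m), for 0.2 s.
2. metronome stands released on the charging pad, its centre within 12 mm of the pad's, while the other three still stand in the long tray (horizontal distance between metronome and charging_pad below 0.012 m and z of metronome in the frame of charging_pad between 0.006 and 0.014 m and angle between each of metronome, mute, oil_bottle, carton's own z axis and vertical below 0.1 rad and linear speed of each of metronome, mute, oil_bottle, carton below 0.03 m/s and angular speed of each of metronome, mute, oil_bottle, carton below 0.3 rad/s and contact force between each of metronome, mute, oil_bottle, carton and the fingers below 0.1 N and x of mute in the frame of long_tray between -0.142 and 0.142 m and y of mute in the frame of long_tray between -0.062 and 0.062 m and z of each of mute, oil_bottle, carton in the frame of long_tray below 0.008 m and x of oil_bottle in the frame of long_tray between -0.142 and 0.142 m and y of oil_bottle in the frame of long_tray between -0.062 and 0.062 m and x of carton in the frame of long_tray between -0.142 and 0.142 m and y of carton in the frame of long_tray between -0.062 and 0.062 m), for 0.2 s.
At the end, for the whole second after the job is handed in: The metronome stands dial up on the charging pad, centre within 12 mm of the pad's centre; mute, bottle and carton each stand upright within 15 mm of where they stood at the start; all released and at rest (horizontal distance between metronome and charging_pad below 0.012 m and z of metronome in the frame of charging_pad between 0.006 and 0.014 m and angle between each of metronome, mute, oil_bottle, carton's own z axis and vertical below 0.1 rad and linear speed of each of metronome, mute, oil_bottle, carton below 0.03 m/s and angular speed of each of metronome, mute, oil_bottle, carton below 0.3 rad/s and contact force between each of metronome, mute, oil_bottle, carton and the fingers below 0.1 N and distance of each of mute, oil_bottle, carton from where it was at the start of the episode below 0.015 m); the robot touches nothing.
It fails at once if a bystander (cup, tape roll or long carton) is moved more than 20 mm (distance of any of pencil_cup, tape_roll, long_carton from where it was at the start of the episode above 0.02 m).
It fails at once if the mute, bottle, carton, metronome or cup is knocked over (tilted beyond 45 degrees) (angle between any of mute, oil_bottle, carton, metronome, pencil_cup's own z axis and vertical above 0.785 rad).
It also fails if it takes over 141 s, if anything falls off the work surface, if the arm or the gripper's body presses on something with over 40 N, if the wrist force passes 120 N, or if a joint passes its speed limit or range.

## Working session

There is one attempt and no reset: what is moved stays moved. The work goes in short steps, Python scripts to look and compute and a tool call to move; the robot and the scene stay as the last step left them, time stands still between calls to the robot, and variables do not carry over. Pictures are saved under pics/ and viewed, and the job is handed in when it is done.

Besides the shell and the picture viewer there is one more tool, called after "Request:" as name(argument=value, ...) on one line, values as JSON. play_rows: Moves the arm, as the interface text tells. Its arguments: {"type":"object","properties":{"commands":{"type":"array"},"jaw":{"type":"number"}},"required":["commands"]}

```bash
ls; mkdir -p pics; python3 - <<'E'
from plant import status, viewer
import cv2
print(status.get_obs())
for n in ("top","side","wrist"):
    print(n, viewer.camera_params(n))
    im=viewer.capture(n); cv2.imwrite(f"pics/{n}0.png",im[:,:,::-1])
E
```

```text
pics
{'time': 0.0, 'joint_positions': array([-1.40600284e+00,  3.42741346e-01,  1.52501374e+00, -1.65611675e-05,
        1.27539082e+00, -1.45973085e-01]), 'dq': array([-0.00033693, -0.00079931,  0.00109019, -0.00065056,  0.00034425,
        0.0004736 ]), 'tau': array([-2.58668239e-03, -4.31252074e+01, -2.44219744e+01,  7.16147362e-02,
        5.62680303e-02, -1.35671116e-04]), 'tool_pos': array([ 160.54991094, -499.71185024,  404.03622333]), 'tcp_rot': array([-3.14005361e+00, -2.10261760e-04,  3.10771247e-01]), 'contact_force': array([-0.39145918, -0.33121002,  1.0133234 ]), 'moment': array([-0.02308112,  0.00387031, -0.01286677]), 'grip_width': 91.6926991610201}
top {'fov_y': 44.84348421539481, 'cx': 318.18575668879777, 'cy': 238.9848899855232, 'rvec': array([ 2.12368598, -2.18741581,  0.13537966]), 'tvec': array([   2.50646169,  650.27933938, 1135.11054836])}
side {'fov_y': 52.282768055518844, 'cx': 318.9595523535312, 'cy': 235.2701871851948, 'rvec': array([ 2.12664253, -0.50825984,  0.2760438 ]), 'tvec': array([-559.52548219,  192.59311367,  659.73233815])}
wrist {'fov_y': 68.954032891605, 'cx': 318.5076487177623, 'cy': 242.3835269246326, 'T_tool_cam': array([[ 4.04278078e-04, -9.53615758e-01, -3.01026281e-01,
         8.18892299e+01],
       [ 9.99999886e-01,  3.09160931e-04,  3.63613752e-04,
        -4.28764944e-01],
       [-2.53682238e-04, -3.01026394e-01,  9.53615775e-01,
         1.78977975e+01],
       [ 0.00000000e+00,  0.00000000e+00,  0.00000000e+00,
         1.00000000e+00]])}
```

View pics/top0.png

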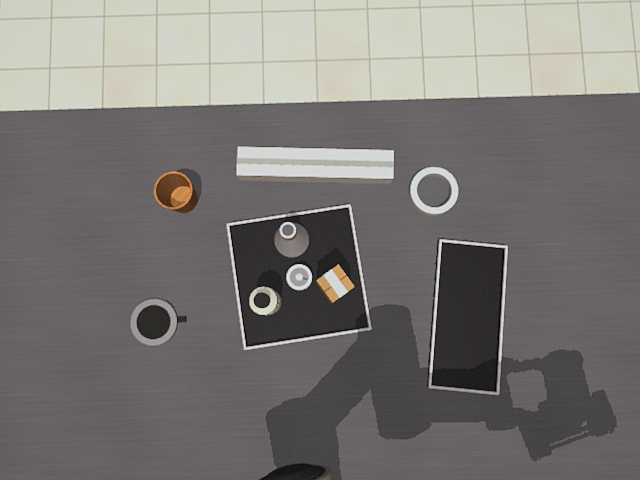

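View pics/side0.png

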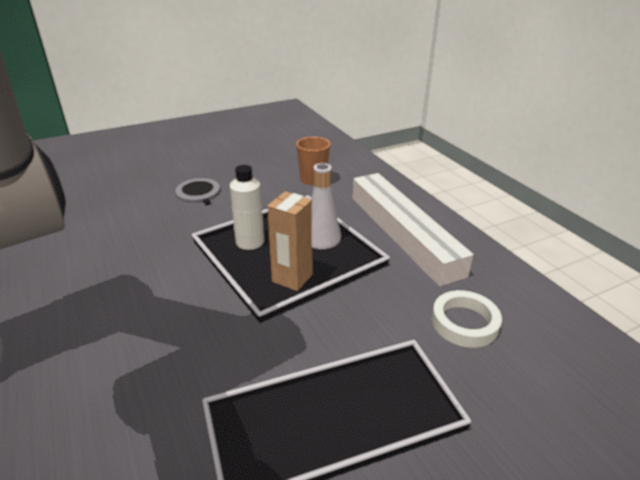

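View pics/wrist0.png

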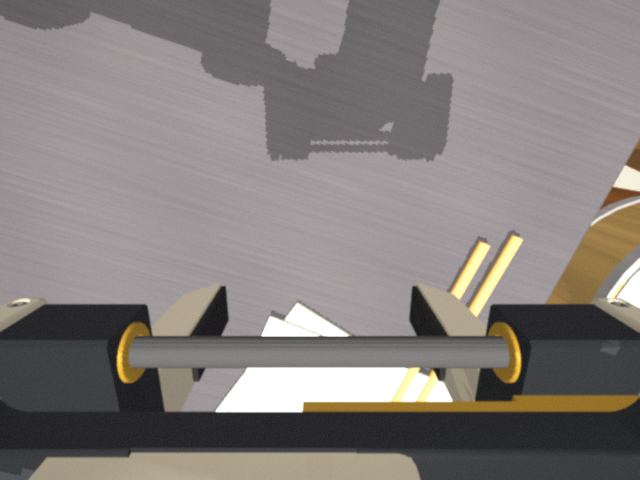

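```bash
cat > h.py <<'E'
import numpy as np, cv2
from plant import status, viewer
from scipy.spatial.transform import Rotation as Ro
def cam(n):
    p=viewer.camera_params(n); f=240/np.tan(np.radians(p['fov_y'])/2)
    K=np.array([[f,0,p['cx']],[0,f,p['cy']],[0,0,1]])
    if 'rvec' in p:
        R=cv2.Rodrigues(p['rvec'])[0]; return K,R,np.array(p['tvec'])
    o=status.get_obs(); T=np.eye(4); T[:3,:3]=Ro.from_euler('xyz',o['tcp_rot']).as_matrix(); T[:3,3]=o['tool_pos']
    C=np.linalg.inv(T@p['T_tool_cam']); return K,C[:3,:3],C[:3,3]
def p2w(c,uv,z):
    K,R,t=c; o=-R.T@t; d=R.T@np.linalg.solve(K,[uv[0],uv[1],1]); return o+d*(z-o[2])/d[2]
def w2p(c,P):
    K,R,t=c; q=K@(R@np.asarray(P,float)+t); return q[:2]/q[2]
E
python3 - <<'E'
from h import *
c=cam('top'); print("cam pos",-c[1].T@c[2])
for n,uv,z in [("mute top",(288,230),150),("cap",(263,300),153),("carton top",(335.5,283),150),("metro",(299,277),38),("pad",(153.5,322),10),("cup",(174,190),90),("tape",(434.5,190),24)]:
    print(n,p2w(c,uv,z).round(1))
for nm,q in (("sq",[(228,225),(351,206),(371,328),(245,349)]),("long",[(440,240),(507,245),(498,394),(430,387)]),("lc",[(237,147),(394,151),(393,179),(237,176)])):
    z=50 if nm=="lc" else 20
    P=np.array([p2w(c,u,z) for u in q]);print(nm,P.round(0)[:,:2].tolist(),P.mean(0).round(1),np.linalg.norm(P-np.roll(P,-1,0),axis=1).round(0))
im=cv2.imread("pics/top0.png")
cv2.imwrite("pics/crop0.png",cv2.resize(im[195:360,215:385],None,fx=4.6,fy=3.6*4.6/3.6*0.78,interpolation=cv2.INTER_CUBIC))
E
```

```text
cam pos [ 501.94900112  -15.50828875 1207.95370434]
mute top [654.5  38.3 150. ]
cap [527.9  86.2 153. ]
carton top [554.8 -45.7 150. ]
metro [574.6  24.1  38. ]
pad [493.3 324.2  10. ]
cup [749.  262.9  90. ]
tape [ 747.4 -260.7   24. ]
sq [[687.0, 169.0], [720.0, -87.0], [468.0, -118.0], [434.0, 137.0]] [577.4  25.2  20. ] [257. 253. 257. 255.]
long [[643.0, -267.0], [629.0, -404.0], [331.0, -365.0], [349.0, -231.0]] [ 488.  -316.8   20. ] [138. 300. 136. 297.]
lc [[844.0, 144.0], [826.0, -177.0], [767.0, -172.0], [783.0, 145.0]] [804.9 -15.2  50. ] [322.  59. 317.  61.]
```

```bash
python3 -c "
import cv2
im=cv2.imread('pics/top0.png')
cv2.imwrite('pics/c1.png',cv2.resize(im[215:325,245:365],None,fx=5,fy=5,interpolation=cv2.INTER_CUBIC))"
```

```text
(no output)
```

View pics/c1.png

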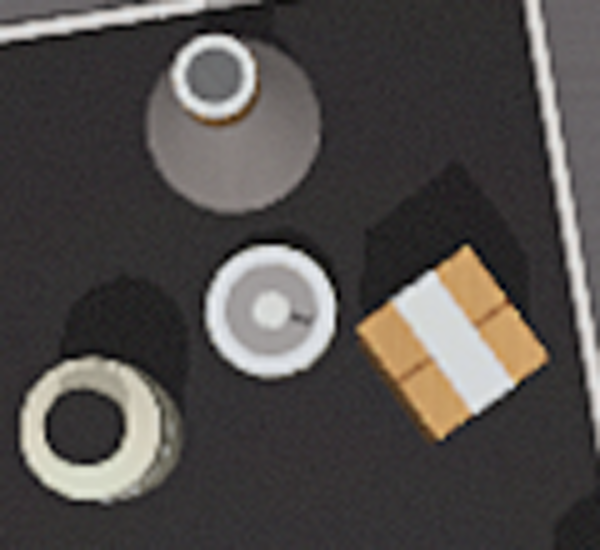

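```bash
python3 - <<'E'
from h import *
c=cam('top')
f=lambda x,y:((x+.5)/5-.5+245,(y+.5)/5-.5+215)
for n,xy,z in [("mute top",(214,76),154),("mute foot",(234,125),8),("cap",(84,427),157),("shoulder",(90,428),126),("metro",(270,311),38)]:
    print(n,p2w(c,f(*xy),z).round(1))
P=np.array([p2w(c,f(*q),154) for q in [(467,244),(549,355),(438,440),(357,328)]])
print(P.round(1),P.mean(0).round(1),np.linalg.norm(P-np.roll(P,-1,0),axis=1))
d=P[1]-P[0];print(np.arctan2(d[1],d[0])); d=P[0]-P[3];print(np.arctan2(d[1],d[0]))
s=cam('side')
for n,p in [("mute",(654,38,154)),("capT",(529,87,157)),("bottlefoot",(529,87,4)),("cart",(555,-45,154)),("mutefoot",(654,38,4))]: print(n,w2p(s,p).round(1))
# long tray yaw
Q=[p2w(c,u,20) for u in [(440,240),(507,245),(498,394),(430,387)]]
d=Q[0]-Q[3];print(np.arctan2(d[1],d[0])); d=Q[1]-Q[2];print(np.arctan2(d[1],d[0]))
im=cv2.imread('pics/side0.png');cv2.imwrite('pics/s1.png',cv2.resize(im[150:300,190:390],None,fx=4,fy=4,interpolation=cv2.INTER_CUBIC))
E
```

```text
mute top [654.4  39.2 154. ]
mute foot [654.6  39.    8. ]
cap [527.9  88.7 157. ]
shoulder [528.2  89.6 126. ]
metro [575.   24.9  38. ]
[[590.  -51.3 154. ]
 [548.9 -79.5 154. ]
 [519.5 -38.4 154. ]
 [560.7 -10.4 154. ]] [554.8 -44.9 154. ] [49.88573619 50.51244629 49.78180176 50.25510875]
-2.5389166633174343
-0.9484095553630185
mute [322.7 166.5]
capT [244.5 168. ]
bottlefoot [251.  241.2]
cart [290.3 201.3]
mutefoot [321.8 237.6]
-0.12293774121208538
-0.12983986667312153
```

View pics/s1.png

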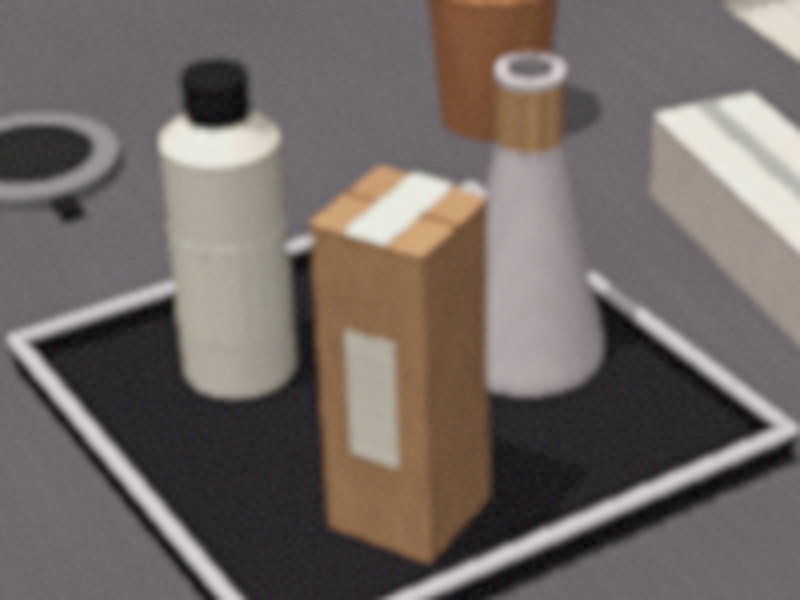

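```bash
cat > go.py <<'E'
# usage: go.py x y z yaw  -> tool-frame total offset & twist from present measured pose
import sys
from h import *
o=status.get_obs(); p=o['tool_pos']; R=Ro.from_euler('xyz',o['tcp_rot']).as_matrix(); yaw=o['tcp_rot'][2]
x,y,z,w=map(float,sys.argv[1:5])
d=R.T@(np.array([x,y,z])-p)
tw=-np.degrees(w-yaw); tw=(tw+90)%180-90
# offset after twist
def post(t):
    R2=R@Ro.from_euler('z',t,degrees=True).as_matrix(); return R2.T@(np.array([x,y,z])-p)
print('t',round(o['time'],2),'pos',p.round(1),'rot',o['tcp_rot'].round(3),'w',round(o['grip_width'],1),'F',o['contact_force'].round(1),'q',o['joint_positions'].round(2))
print('offset',d.round(1),'twist',round(tw,1),'offset if twisted first',post(tw).round(1))
E
python3 go.py 555 -45 404 .613
```

```text
t 0.15 pos [ 160.6 -499.7  404.2] rot [-3.14  -0.     0.311] w 91.9 F [-0.2 -0.6 -0.3] q [-1.41  0.34  1.52 -0.    1.28 -0.15]
offset [ 514.6 -312.3    0.7] twist -17.3 offset if twisted first [ 584.2 -145.     0.7]
```

Request:
play_rows(commands=[{"offset": [0.034,-0.021,0],"twist": 0},{"offset": [0.034,-0.021,0],"twist": 0},{"offset": [0.034,-0.021,0],"twist": 0},{"offset": [0.034,-0.021,0],"twist": 0},{"offset": [0.034,-0.021,0],"twist": 0}])

```text
time: 0.65
tool_pos: [291.0, -346.5, 404.6]
tcp_rot: [-3.141, 0.0, 0.31]
contact_force: [-0.1, -0.2, 0.5]
grip_width: 91.7
```

Request:
play_rows(commands=[{"offset": [0.034,-0.021,0],"twist": 0},{"offset": [0.034,-0.021,0],"twist": 0},{"offset": [0.034,-0.021,0],"twist": 0},{"offset": [0.034,-0.021,0],"twist": 0},{"offset": [0.034,-0.021,0],"twist": 0}])

```text
time: 1.15
tool_pos: [420.8, -194.4, 404.7]
tcp_rot: [3.142, 0.0, 0.311]
contact_force: [0.7, -1.4, -0.3]
grip_width: 92.0
```

```bash
python3 go.py 555 -45 404 .613
```

```text
t 1.15 pos [ 420.8 -194.4  404.7] rot [3.142 0.    0.311] w 92.0 F [ 0.7 -1.4 -0.3] q [-0.6   0.23  1.68 -0.    1.23  0.66]
offset [ 173.4 -101.3    0.6] twist -17.3 offset if twisted first [195.7 -45.    0.6]
```

Request:
play_rows(commands=[{"offset": [0.035,-0.0205,0],"twist": 0},{"offset": [0.035,-0.0205,0],"twist": 0},{"offset": [0.035,-0.0205,0],"twist": 0},{"offset": [0.035,-0.0205,0],"twist": 0},{"offset": [0.033,-0.019,0],"twist": 0}])

```text
time: 1.65
tool_pos: [554.8, -45.2, 404.5]
tcp_rot: [-3.141, 0.0, 0.311]
contact_force: [-0.0, -0.9, 0.4]
grip_width: 92.1
```

Request:
play_rows(commands=[{"offset": [0,0,0.01],"twist": -6},{"offset": [0,0,0.01],"twist": -6},{"offset": [0,0,0.01],"twist": -5.3},{"offset": [0,0,0],"twist": 0}])

```text
time: 2.05
tool_pos: [553.6, -46.6, 373.0]
tcp_rot: [-3.139, 0.003, 0.614]
contact_force: [-0.3, 0.3, 0.7]
grip_width: 92.1
```

```bash
python3 go.py 555 -45 282 .613; python3 - <<'E'
from h import *
cv2.imwrite('pics/w1.png',viewer.capture('wrist')[:,:,::-1])
E
```

```text
t 2.05 pos [553.6 -46.6 373. ] rot [-3.139e+00  3.000e-03  6.140e-01] w 92.1 F [-0.3  0.3  0.7] q [-0.22  0.42  1.49 -0.    1.23  0.74]
offset [ 2.3 -0.3 91. ] twist 0.0 offset if twisted first [ 2.3 -0.3 91. ]
```

View pics/w1.png

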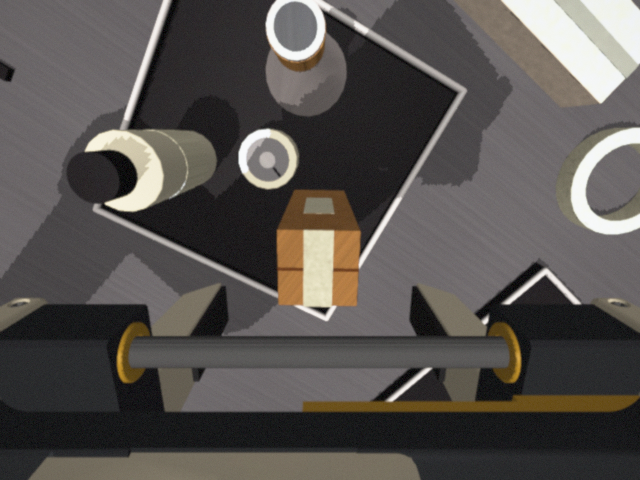

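Request:
play_rows(commands=[{"offset": [0,0,0.018],"twist": 0},{"offset": [0,0,0.018],"twist": 0},{"offset": [0,0,0.018],"twist": 0},{"offset": [0,0,0.018],"twist": 0},{"offset": [0,0,0.018],"twist": 0}])

```text
time: 2.6
tool_pos: [554.1, -47.0, 284.8]
tcp_rot: [3.141, -0.001, 0.61]
contact_force: [0.1, 1.0, 0.2]
grip_width: 91.9
```

Request:
play_rows(commands=[{"offset": [0,0,0],"twist": 0},{"offset": [0,0,0],"twist": 0},{"offset": [0,0,0],"twist": 0},{"offset": [0,0,0],"twist": 0},{"offset": [0,0,0],"twist": 0}], jaw=255)

```text
time: 3.1
tool_pos: [554.0, -46.9, 285.5]
tcp_rot: [3.14, -0.001, 0.613]
contact_force: [-0.3, -0.3, 0.1]
grip_width: 56.4
```

```bash
python3 go.py 555 -45 282 .613
```

```text
t 3.1 pos [554.  -46.9 285.5] rot [ 3.14e+00 -1.00e-03  6.13e-01] w 56.4 F [-0.3 -0.3  0.1] q [-0.22  0.52  1.6  -0.    1.02  0.74]
offset [ 1.9 -1.   3.5] twist -0.0 offset if twisted first [ 1.9 -1.   3.5]
```

Request:
play_rows(commands=[{"offset": [0,0,0],"twist": 0},{"offset": [0,0,0],"twist": 0},{"offset": [0,0,0],"twist": 0}])

```text
time: 3.4
tool_pos: [554.0, -46.8, 285.2]
tcp_rot: [3.141, -0.001, 0.613]
contact_force: [-0.6, 1.0, 4.6]
grip_width: 50.1
```

Request:
play_rows(commands=[{"offset": [0,0,-0.006],"twist": 0},{"offset": [0,0,-0.012],"twist": 0},{"offset": [0,0,-0.016],"twist": 0},{"offset": [0,0,-0.016],"twist": 0},{"offset": [0,0,-0.01],"twist": 0}])

```text
time: 3.9
tool_pos: [554.0, -46.9, 346.6]
tcp_rot: [3.14, -0.001, 0.613]
contact_force: [0.2, -0.3, -1.4]
grip_width: 49.8
```

```bash
python3 go.py 399 -306 345 -0.126
```

```text
t 3.9 pos [554.  -46.9 346.6] rot [ 3.14e+00 -1.00e-03  6.13e-01] w 49.8 F [ 0.2 -0.3 -1.4] q [-0.22  0.45  1.53 -0.    1.16  0.74]
offset [-275.8  122.8    1.4] twist 42.3 offset if twisted first [-121.3  276.5    1.4]
```

Request:
play_rows(commands=[{"offset": [-0.0276,0.0123,0],"twist": 0},{"offset": [-0.0276,0.0123,0],"twist": 0},{"offset": [-0.0276,0.0123,0],"twist": 0},{"offset": [-0.0276,0.0123,0],"twist": 0},{"offset": [-0.0276,0.0123,0],"twist": 0}])

```text
time: 4.4
tool_pos: [475.6, -177.4, 345.1]
tcp_rot: [3.141, 0.0, 0.613]
contact_force: [0.5, -0.1, -0.8]
grip_width: 50.3
```

Request:
play_rows(commands=[{"offset": [-0.0276,0.0123,0],"twist": 0},{"offset": [-0.0276,0.0123,0],"twist": 0},{"offset": [-0.0276,0.0123,0],"twist": 0},{"offset": [-0.0276,0.0123,0],"twist": 0},{"offset": [-0.0276,0.0123,0],"twist": 0}])

```text
time: 4.9
tool_pos: [398.0, -307.2, 345.1]
tcp_rot: [3.141, -0.0, 0.613]
contact_force: [-0.2, 0.7, -1.3]
grip_width: 50.1
```

Request:
play_rows(commands=[{"offset": [0,0,0.002],"twist": 8.5},{"offset": [0,0,0.002],"twist": 8.5},{"offset": [0,0,0.002],"twist": 8.5},{"offset": [0,0,0.002],"twist": 8.5},{"offset": [0,0,0.002],"twist": 8.3}])

```text
time: 5.4
tool_pos: [398.7, -306.2, 335.0]
tcp_rot: [3.141, -0.0, -0.132]
contact_force: [-0.4, 0.7, -1.4]
grip_width: 49.9
```

```bash
python3 go.py 399 -306 286 -0.126
```

```text
t 5.4 pos [ 398.7 -306.2  335. ] rot [ 3.141 -0.    -0.132] w 49.9 F [-0.4  0.7 -1.4] q [-0.81  0.37  1.69 -0.    1.08  0.9 ]
offset [ 0.2 -0.3 49. ] twist -0.3 offset if twisted first [ 0.2 -0.3 49. ]
```

Request:
play_rows(commands=[{"offset": [0,0,0.014],"twist": 0},{"offset": [0,0,0.014],"twist": 0},{"offset": [0,0,0.012],"twist": 0},{"offset": [0,0,0.006],"twist": 0},{"offset": [0,0,0.002],"twist": 0}])

```text
time: 5.9
tool_pos: [398.8, -306.2, 286.2]
tcp_rot: [-3.141, 0.001, -0.126]
contact_force: [-0.7, 0.9, -1.6]
grip_width: 49.9
```

Request:
play_rows(commands=[{"offset": [0,0,0.001],"twist": 0},{"offset": [0,0,0],"twist": 0}])

```text
time: 6.1
tool_pos: [399.0, -306.3, 286.1]
tcp_rot: [3.141, -0.001, -0.126]
contact_force: [0.4, -0.2, 0.3]
grip_width: 50.1
```

Request:
play_rows(commands=[{"offset": [0,0,0],"twist": 0},{"offset": [0,0,0],"twist": 0},{"offset": [0,0,0],"twist": 0},{"offset": [0,0,0],"twist": 0}], jaw=40)

```text
time: 6.5
tool_pos: [398.9, -306.3, 285.9]
tcp_rot: [3.141, -0.0, -0.126]
contact_force: [0.9, 0.2, -0.2]
grip_width: 75.7
```

Request:
play_rows(commands=[{"offset": [0,0,-0.012],"twist": 0},{"offset": [0,0,-0.02],"twist": 0},{"offset": [0,0,-0.03],"twist": 0},{"offset": [0,0,-0.03],"twist": 0},{"offset": [0,0,-0.018],"twist": 0}], jaw=0)

```text
time: 7.0
tool_pos: [398.9, -306.3, 399.1]
tcp_rot: [3.139, -0.003, -0.125]
contact_force: [-0.2, -1.3, -0.4]
grip_width: 92.0
```

```bash
python3 go.py 528 89 396 0.4;python3 - <<'E'
from h import *
cv2.imwrite('pics/t2.png',viewer.capture('top')[:,:,::-1])
E
```

```text
t 7.0 pos [ 398.9 -306.3  399.1] rot [ 3.139e+00 -3.000e-03 -1.250e-01] w 92.0 F [-0.2 -1.3 -0.4] q [-0.81  0.31  1.59 -0.    1.24  0.89]
offset [  78.6 -408.3    2.3] twist -30.1 offset if twisted first [ 272.8 -313.8    2.3]
```

View pics/t2.png

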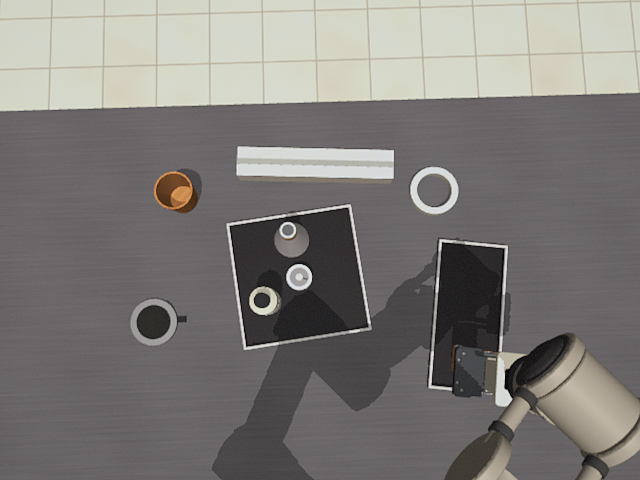

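Request:
play_rows(commands=[{"offset": [0.008,-0.041,0],"twist": 0},{"offset": [0.008,-0.041,0],"twist": 0},{"offset": [0.008,-0.041,0],"twist": 0},{"offset": [0.008,-0.041,0],"twist": 0},{"offset": [0.008,-0.041,0],"twist": 0}])

```text
time: 7.55
tool_pos: [464.3, -106.2, 396.0]
tcp_rot: [3.141, -0.0, -0.126]
contact_force: [0.7, -0.3, 0.6]
grip_width: 91.6
```

Request:
play_rows(commands=[{"offset": [0.008,-0.041,0],"twist": 0},{"offset": [0.008,-0.041,0],"twist": 0},{"offset": [0.008,-0.041,0],"twist": 0},{"offset": [0.008,-0.041,0],"twist": 0},{"offset": [0.007,-0.039,0],"twist": 0}])

```text
time: 8.05
tool_pos: [528.5, 90.6, 396.0]
tcp_rot: [3.142, -0.0, -0.125]
contact_force: [0.5, -0.2, 0.1]
grip_width: 91.9
```

Request:
play_rows(commands=[{"offset": [0,0,0.01],"twist": 0},{"offset": [0,0,0.01],"twist": 0},{"offset": [0,0,0],"twist": 0}])

```text
time: 8.35
tool_pos: [527.6, 87.8, 373.9]
tcp_rot: [3.141, 0.004, -0.126]
contact_force: [0.2, -0.5, 0.4]
grip_width: 92.2
```

```bash
python3 go.py 528 89 274 -0.126; python3 - <<'E'
from h import *
cv2.imwrite('pics/w2.png',viewer.capture('wrist')[:,:,::-1])
E
```

```text
t 8.35 pos [527.6  87.8 373.9] rot [ 3.141  0.004 -0.126] w 92.2 F [ 0.2 -0.5  0.4] q [ 0.02  0.39  1.54 -0.    1.21  1.72]
offset [ 0.6 -1.3 99.9] twist -0.0 offset if twisted first [ 0.6 -1.3 99.9]
```

View pics/w2.png

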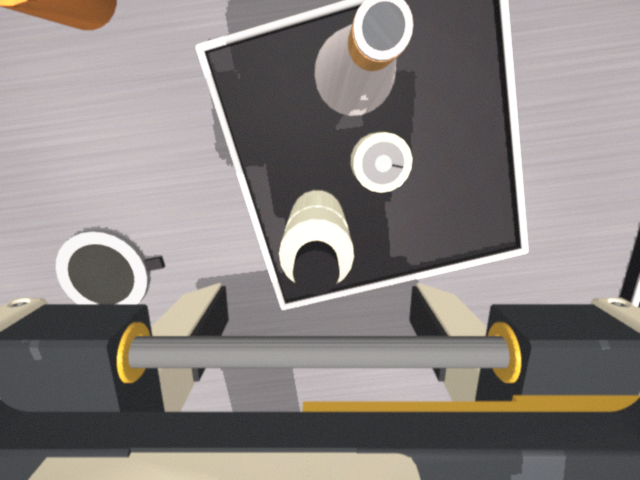

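Request:
play_rows(commands=[{"offset": [0,-0.001,0.022],"twist": 0},{"offset": [0,0,0.022],"twist": 0},{"offset": [0,0,0.022],"twist": 0},{"offset": [0,0,0.02],"twist": 0},{"offset": [0,0,0.014],"twist": 0}])

```text
time: 8.9
tool_pos: [528.2, 88.2, 274.8]
tcp_rot: [3.141, 0.001, -0.128]
contact_force: [0.0, -0.4, 0.4]
grip_width: 91.8
```

Request:
play_rows(commands=[{"offset": [0,0,0],"twist": 0},{"offset": [0,0,0],"twist": 0},{"offset": [0,0,0],"twist": 0},{"offset": [0,0,0],"twist": 0},{"offset": [0,0,0],"twist": 0}], jaw=255)

```text
time: 9.4
tool_pos: [528.5, 89.6, 276.4]
tcp_rot: [-3.141, -0.001, -0.126]
contact_force: [0.0, -0.8, 0.7]
grip_width: 56.5
```

Request:
play_rows(commands=[{"offset": [0,0,0],"twist": 0},{"offset": [0,0,0],"twist": 0},{"offset": [0,0,0],"twist": 0}])

```text
time: 9.7
tool_pos: [528.6, 89.6, 276.2]
tcp_rot: [3.141, -0.001, -0.125]
contact_force: [-0.3, -0.7, 4.2]
grip_width: 51.5
```

```bash
python3 go.py 528 89 274 -0.126
```

```text
t 9.7 pos [528.6  89.6 276.2] rot [ 3.141e+00 -1.000e-03 -1.250e-01] w 51.5 F [-0.3 -0.7  4.2] q [ 0.03  0.5   1.67 -0.    0.98  1.72]
offset [-0.5  0.7  2.2] twist 0.0 offset if twisted first [-0.5  0.7  2.2]
```

Request:
play_rows(commands=[{"offset": [0,0,-0.006],"twist": 0},{"offset": [0,0,-0.012],"twist": 0},{"offset": [0,0,-0.016],"twist": 0},{"offset": [0,0,-0.016],"twist": 0},{"offset": [0,0,-0.01],"twist": 0}])

```text
time: 10.2
tool_pos: [528.6, 89.8, 337.4]
tcp_rot: [-3.141, -0.002, -0.125]
contact_force: [-0.3, -0.1, -2.0]
grip_width: 51.1
```

```bash
python3 go.py 488 -317 335 -0.126
```

```text
t 10.2 pos [528.6  89.8 337.4] rot [-3.141e+00 -2.000e-03 -1.250e-01] w 51.1 F [-0.3 -0.1 -2. ] q [0.03 0.42 1.59 0.   1.12 1.72]
offset [ 10.6 408.6   2.3] twist 0.0 offset if twisted first [ 10.9 408.6   2.3]
```

Request:
play_rows(commands=[{"offset": [0.001,0.025,0],"twist": 0},{"offset": [0.001,0.035,0],"twist": 0},{"offset": [0.001,0.042,0],"twist": 0},{"offset": [0.001,0.042,0],"twist": 0},{"offset": [0.001,0.042,0],"twist": 0}])

```text
time: 10.7
tool_pos: [509.7, -96.8, 336.0]
tcp_rot: [-3.142, -0.0, -0.125]
contact_force: [1.1, 0.1, -2.6]
grip_width: 51.1
```

Request:
play_rows(commands=[{"offset": [0.001,0.042,0],"twist": 0},{"offset": [0.001,0.042,0],"twist": 0},{"offset": [0.001,0.042,0],"twist": 0},{"offset": [0.001,0.042,0],"twist": 0},{"offset": [0.001,0.035,0],"twist": 0}])

```text
time: 11.2
tool_pos: [489.0, -299.7, 336.0]
tcp_rot: [3.141, -0.0, -0.126]
contact_force: [0.7, -0.1, -1.4]
grip_width: 51.1
```

Request:
play_rows(commands=[{"offset": [0,0.02,0.005],"twist": 0},{"offset": [0,0,0.01],"twist": 0},{"offset": [0,0,0.01],"twist": 0},{"offset": [0,0,0.01],"twist": 0},{"offset": [0,0,0],"twist": 0}])

```text
time: 11.7
tool_pos: [487.1, -315.7, 298.7]
tcp_rot: [-3.139, 0.003, -0.124]
contact_force: [0.1, -1.5, -2.0]
grip_width: 51.1
```

```bash
python3 go.py 488 -317 277 -0.126
```

```text
t 11.7 pos [ 487.1 -315.7  298.7] rot [-3.139e+00  3.000e-03 -1.240e-01] w 51.1 F [ 0.1 -1.5 -2. ] q [-0.71  0.54  1.51  0.    1.09  0.99]
offset [ 1.1  1.2 21.7] twist 0.1 offset if twisted first [ 1.1  1.2 21.7]
```

Request:
play_rows(commands=[{"offset": [0,0,0.01],"twist": 0},{"offset": [0,0,0.008],"twist": 0},{"offset": [0,0,0.004],"twist": 0},{"offset": [0,0,0.001],"twist": 0},{"offset": [0,0,0],"twist": 0}])

```text
time: 12.2
tool_pos: [487.2, -317.4, 277.7]
tcp_rot: [3.142, 0.0, -0.126]
contact_force: [-0.2, -0.3, -1.6]
grip_width: 50.9
```

Request:
play_rows(commands=[{"offset": [0,0,0.001],"twist": 0},{"offset": [0,0,0.0005],"twist": 0},{"offset": [0,0,0],"twist": 0}])

```text
time: 12.5
tool_pos: [487.1, -317.4, 276.4]
tcp_rot: [3.141, -0.0, -0.126]
contact_force: [0.2, -0.3, -1.4]
grip_width: 50.9
```

Request:
play_rows(commands=[{"offset": [0,0,0.0005],"twist": 0},{"offset": [0,0,0],"twist": 0}])

```text
time: 12.7
tool_pos: [487.2, -317.4, 276.2]
tcp_rot: [3.141, -0.001, -0.126]
contact_force: [-2.1, 0.7, 2.2]
grip_width: 51.0
```

Request:
play_rows(commands=[{"offset": [0,0,0],"twist": 0},{"offset": [0,0,0],"twist": 0},{"offset": [0,0,0],"twist": 0},{"offset": [0,0,0],"twist": 0}], jaw=40)

```text
time: 13.1
tool_pos: [487.2, -317.4, 275.7]
tcp_rot: [3.141, -0.0, -0.126]
contact_force: [-0.3, 0.2, -0.7]
grip_width: 76.0
```

Request:
play_rows(commands=[{"offset": [0,0,-0.012],"twist": 0},{"offset": [0,0,-0.02],"twist": 0},{"offset": [0,0,-0.03],"twist": 0},{"offset": [0,0,-0.03],"twist": 0},{"offset": [0,0,-0.018],"twist": 0}], jaw=0)

```text
time: 13.6
tool_pos: [487.3, -317.4, 389.3]
tcp_rot: [3.139, -0.004, -0.126]
contact_force: [0.3, -0.2, 0.3]
grip_width: 91.8
```

```bash
python3 go.py 654.5 39 386 -0.126
```

```text
t 13.6 pos [ 487.3 -317.4  389.3] rot [ 3.139 -0.004 -0.126] w 91.8 F [ 0.3 -0.2  0.3] q [-0.71  0.46  1.39 -0.    1.29  0.99]
offset [ 121.3 -374.6    2.9] twist 0.0 offset if twisted first [ 121.1 -374.6    2.9]
```

Request:
play_rows(commands=[{"offset": [0.012,-0.0375,0],"twist": 0},{"offset": [0.012,-0.0375,0],"twist": 0},{"offset": [0.012,-0.0375,0],"twist": 0},{"offset": [0.012,-0.0375,0],"twist": 0},{"offset": [0.012,-0.0375,0],"twist": 0}])

```text
time: 14.1
tool_pos: [570.5, -137.3, 386.8]
tcp_rot: [3.141, -0.001, -0.126]
contact_force: [0.1, -0.5, -0.2]
grip_width: 91.5
```

Request:
play_rows(commands=[{"offset": [0.012,-0.0375,0],"twist": 0},{"offset": [0.012,-0.0375,0],"twist": 0},{"offset": [0.012,-0.0375,0],"twist": 0},{"offset": [0.012,-0.0375,0],"twist": 0},{"offset": [0.012,-0.0375,0],"twist": 0}])

```text
time: 14.6
tool_pos: [653.5, 41.3, 386.8]
tcp_rot: [3.141, -0.001, -0.125]
contact_force: [-0.0, -0.8, 0.2]
grip_width: 91.4
```

Request:
play_rows(commands=[{"offset": [0,0,0.005],"twist": 0},{"offset": [0,0,0.005],"twist": 0},{"offset": [0,0,0],"twist": 0}])

```text
time: 14.9
tool_pos: [652.7, 38.9, 375.1]
tcp_rot: [3.141, 0.002, -0.126]
contact_force: [-0.0, -0.2, -0.2]
grip_width: 91.8
```

```bash
python3 go.py 654.5 39 294 -0.126; python3 - <<'E'
from h import *
cv2.imwrite('pics/w3.png',viewer.capture('wrist')[:,:,::-1])
E
```

```text
t 14.9 pos [652.7  38.9 375.1] rot [ 3.141e+00  2.000e-03 -1.260e-01] w 91.8 F [-0.  -0.2 -0.2] q [-0.06  0.6   1.17 -0.    1.36  1.64]
offset [ 1.9 -0.4 81.1] twist -0.0 offset if twisted first [ 1.9 -0.4 81.1]
```

View pics/w3.png

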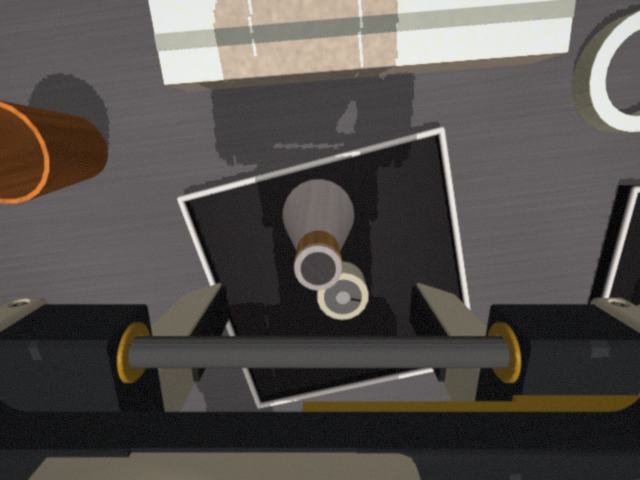

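Request:
play_rows(commands=[{"offset": [0.001,0,0.018],"twist": 0},{"offset": [0,0,0.018],"twist": 0},{"offset": [0,0,0.018],"twist": 0},{"offset": [0,0,0.016],"twist": 0},{"offset": [0,0,0.01],"twist": 0}])

```text
time: 15.45
tool_pos: [653.8, 38.1, 294.9]
tcp_rot: [3.141, 0.001, -0.127]
contact_force: [0.3, 0.3, 0.0]
grip_width: 92.1
```

Request:
play_rows(commands=[{"offset": [0,0,0],"twist": 0},{"offset": [0,0,0],"twist": 0},{"offset": [0,0,0],"twist": 0},{"offset": [0,0,0],"twist": 0},{"offset": [0,0,0],"twist": 0}], jaw=255)

```text
time: 15.95
tool_pos: [654.2, 39.6, 296.4]
tcp_rot: [3.142, -0.001, -0.125]
contact_force: [-0.4, 0.4, -0.3]
grip_width: 56.2
```

Request:
play_rows(commands=[{"offset": [0,0,0],"twist": 0},{"offset": [0,0,0],"twist": 0},{"offset": [0,0,0],"twist": 0},{"offset": [0,0,0],"twist": 0},{"offset": [0,0,0],"twist": 0}])

```text
time: 16.45
tool_pos: [654.1, 39.5, 295.7]
tcp_rot: [3.141, 0.0, -0.126]
contact_force: [-0.4, -1.1, -0.7]
grip_width: 29.0
```

```bash
python3 go.py 654.5 39 295 -0.126
```

```text
t 16.45 pos [654.1  39.5 295.7] rot [ 3.141  0.    -0.126] w 29.0 F [-0.4 -1.1 -0.7] q [-0.06  0.67  1.28 -0.    1.19  1.64]
offset [0.4 0.5 0.7] twist 0.0 offset if twisted first [0.4 0.5 0.7]
```

Request:
play_rows(commands=[{"offset": [0,0,-0.006],"twist": 0},{"offset": [0,0,-0.012],"twist": 0},{"offset": [0,0,-0.016],"twist": 0},{"offset": [0,0,-0.016],"twist": 0},{"offset": [0,0,-0.01],"twist": 0}])

```text
time: 16.95
tool_pos: [654.3, 39.6, 358.0]
tcp_rot: [-3.141, -0.003, -0.126]
contact_force: [0.2, -0.4, -1.5]
grip_width: 28.6
```

```bash
python3 go.py 577 -328 356 -0.126
```

```text
t 16.95 pos [654.3  39.6 358. ] rot [-3.141e+00 -3.000e-03 -1.260e-01] w 28.6 F [ 0.2 -0.4 -1.5] q [-0.06  0.62  1.2  -0.    1.32  1.64]
offset [-30.7 374.3   1.9] twist 0.0 offset if twisted first [-30.5 374.4   1.9]
```

Request:
play_rows(commands=[{"offset": [-0.003,0.025,0],"twist": 0},{"offset": [-0.003,0.035,0],"twist": 0},{"offset": [-0.003,0.04,0],"twist": 0},{"offset": [-0.003,0.04,0],"twist": 0},{"offset": [-0.003,0.04,0],"twist": 0}])

```text
time: 17.45
tool_pos: [616.2, -138.5, 356.3]
tcp_rot: [3.141, -0.0, -0.125]
contact_force: [0.6, -0.7, -1.1]
grip_width: 29.0
```

Request:
play_rows(commands=[{"offset": [-0.003,0.04,0],"twist": 0},{"offset": [-0.003,0.04,0],"twist": 0},{"offset": [-0.003,0.04,0],"twist": 0},{"offset": [-0.003,0.04,0],"twist": 0},{"offset": [-0.003,0.035,0],"twist": 0}])

```text
time: 17.95
tool_pos: [576.7, -330.7, 356.2]
tcp_rot: [3.141, -0.0, -0.126]
contact_force: [1.1, 0.2, -1.5]
grip_width: 28.5
```

Request:
play_rows(commands=[{"offset": [0,0,0.005],"twist": 0},{"offset": [0,0,0.01],"twist": 0},{"offset": [0,0,0.01],"twist": 0},{"offset": [0,0,0.01],"twist": 0},{"offset": [0,0,0],"twist": 0}])

```text
time: 18.45
tool_pos: [577.5, -327.3, 318.4]
tcp_rot: [-3.14, 0.004, -0.124]
contact_force: [0.2, 0.4, -1.7]
grip_width: 28.8
```

```bash
python3 go.py 577 -328 296 -0.126
```

```text
t 18.45 pos [ 577.5 -327.3  318.4] rot [-3.14   0.004 -0.124] w 28.8 F [ 0.2  0.4 -1.7] q [-0.63  0.67  1.22  0.    1.26  1.06]
offset [-0.3  0.8 22.4] twist 0.1 offset if twisted first [-0.3  0.8 22.4]
```

Request:
play_rows(commands=[{"offset": [0,0,0.01],"twist": 0},{"offset": [0,0,0.008],"twist": 0},{"offset": [0,0,0.004],"twist": 0},{"offset": [0,0,0.002],"twist": 0},{"offset": [0,0,0],"twist": 0}])

```text
time: 18.95
tool_pos: [577.4, -328.8, 296.5]
tcp_rot: [-3.142, 0.0, -0.126]
contact_force: [-0.3, 0.8, -0.6]
grip_width: 29.0
```

Request:
play_rows(commands=[{"offset": [0,0,0.0005],"twist": 0},{"offset": [0,0,0],"twist": 0}])

```text
time: 19.15
tool_pos: [577.5, -328.8, 296.6]
tcp_rot: [3.141, -0.001, -0.126]
contact_force: [-0.1, -0.2, -1.9]
grip_width: 28.9
```

Request:
play_rows(commands=[{"offset": [0,0,0.0006],"twist": 0},{"offset": [0,0,0.0005],"twist": 0},{"offset": [0,0,0],"twist": 0}])

```text
time: 19.45
tool_pos: [577.5, -328.9, 295.6]
tcp_rot: [3.141, -0.001, -0.126]
contact_force: [0.1, -0.5, 1.4]
grip_width: 28.7
```

Request:
play_rows(commands=[{"offset": [0,0,0],"twist": 0},{"offset": [0,0,0],"twist": 0},{"offset": [0,0,0],"twist": 0},{"offset": [0,0,0],"twist": 0},{"offset": [0,0,0],"twist": 0}], jaw=70)

```text
time: 19.95
tool_pos: [577.4, -328.7, 295.1]
tcp_rot: [3.142, 0.0, -0.126]
contact_force: [-0.2, 0.0, 1.1]
grip_width: 63.7
```

Request:
play_rows(commands=[{"offset": [0,0,-0.012],"twist": 0},{"offset": [0,0,-0.02],"twist": 0},{"offset": [0,0,-0.03],"twist": 0},{"offset": [0,0,-0.025],"twist": 0},{"offset": [0,0,-0.01],"twist": 0}], jaw=0)

```text
time: 20.45
tool_pos: [577.6, -328.8, 396.2]
tcp_rot: [3.139, -0.005, -0.126]
contact_force: [0.0, 0.2, -0.5]
grip_width: 91.6
```

```bash
python3 go.py 575 25 386 -0.126
```

```text
t 20.45 pos [ 577.6 -328.8  396.2] rot [ 3.139 -0.005 -0.126] w 91.6 F [ 0.   0.2 -0.5] q [-0.63  0.61  1.11 -0.    1.42  1.06]
offset [ -46.9 -350.8    8.9] twist 0.0 offset if twisted first [ -47.1 -350.7    8.9]
```

Request:
play_rows(commands=[{"offset": [-0.0047,-0.035,0],"twist": 0},{"offset": [-0.0047,-0.035,0],"twist": 0},{"offset": [-0.0047,-0.035,0],"twist": 0},{"offset": [-0.0047,-0.035,0],"twist": 0},{"offset": [-0.0047,-0.035,0],"twist": 0}])

```text
time: 20.95
tool_pos: [575.7, -150.8, 391.9]
tcp_rot: [-3.141, 0.001, -0.126]
contact_force: [-0.4, 0.3, 0.2]
grip_width: 91.3
```

Request:
play_rows(commands=[{"offset": [-0.0047,-0.035,0],"twist": 0},{"offset": [-0.0047,-0.035,0],"twist": 0},{"offset": [-0.0047,-0.035,0],"twist": 0},{"offset": [-0.0047,-0.035,0],"twist": 0},{"offset": [-0.0047,-0.035,0],"twist": 0}])

```text
time: 21.45
tool_pos: [574.3, 25.8, 391.9]
tcp_rot: [3.141, 0.0, -0.126]
contact_force: [0.5, 0.4, -0.2]
grip_width: 92.0
```

```bash
python3 go.py 575 25 286 -0.126; python3 - <<'E'
from h import *
cv2.imwrite('pics/t3.png',viewer.capture('top')[:,:,::-1])
cv2.imwrite('pics/s3.png',viewer.capture('side')[:,:,::-1])
E
```

```text
t 21.45 pos [574.3  25.8 391.9] rot [ 3.141  0.    -0.126] w 92.0 F [ 0.5  0.4 -0.2] q [-0.09  0.44  1.4  -0.    1.3   1.61]
offset [  0.9   0.7 105.9] twist 0.0 offset if twisted first [  0.9   0.7 105.9]
```

View pics/t3.png

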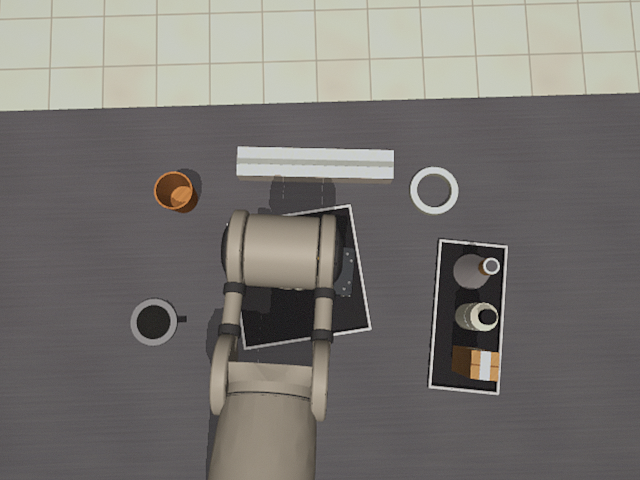

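View pics/s3.png

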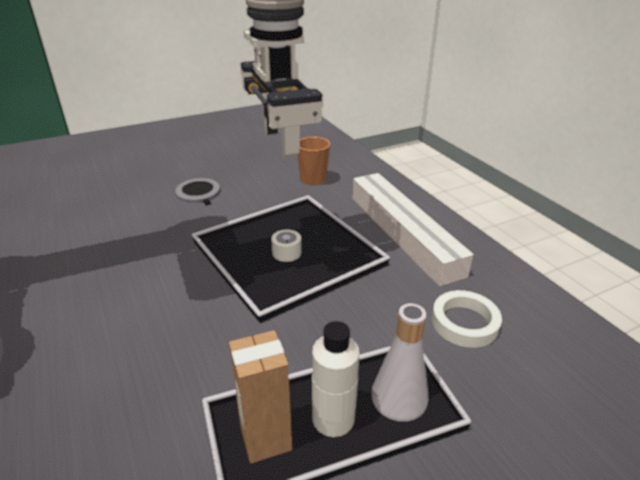

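Request:
play_rows(commands=[{"offset": [0.001,0.001,0.03],"twist": 0},{"offset": [0,0,0.035],"twist": 0},{"offset": [0,0,0.035],"twist": 0},{"offset": [0,0,0.03],"twist": 0},{"offset": [0,0,0.02],"twist": 0}])

```text
time: 22.05
tool_pos: [574.8, 22.5, 239.6]
tcp_rot: [3.141, 0.003, -0.126]
contact_force: [-0.1, -0.7, -0.5]
grip_width: 91.8
```

```bash
python3 go.py 575 25 187 -0.126; python3 - <<'E'
from h import *
cv2.imwrite('pics/w4.png',viewer.capture('wrist')[:,:,::-1])
im=cv2.imread('pics/t3.png');cv2.imwrite('pics/p4.png',cv2.resize(im[280:365,110:210],None,fx=7,fy=7,interpolation=cv2.INTER_CUBIC))
E
```

```text
t 22.05 pos [574.8  22.5 239.6] rot [ 3.141e+00  3.000e-03 -1.260e-01] w 91.8 F [-0.1 -0.7 -0.5] q [-0.09  0.61  1.58 -0.    0.95  1.6 ]
offset [ 0.1 -2.5 52.6] twist 0.0 offset if twisted first [ 0.1 -2.5 52.6]
```

View pics/w4.png

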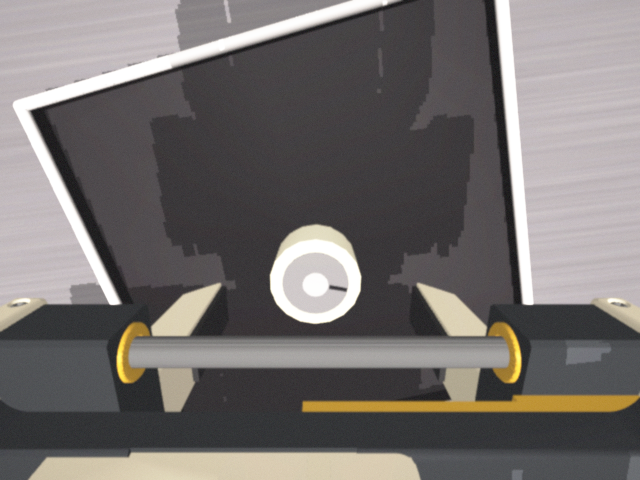

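View pics/p4.png

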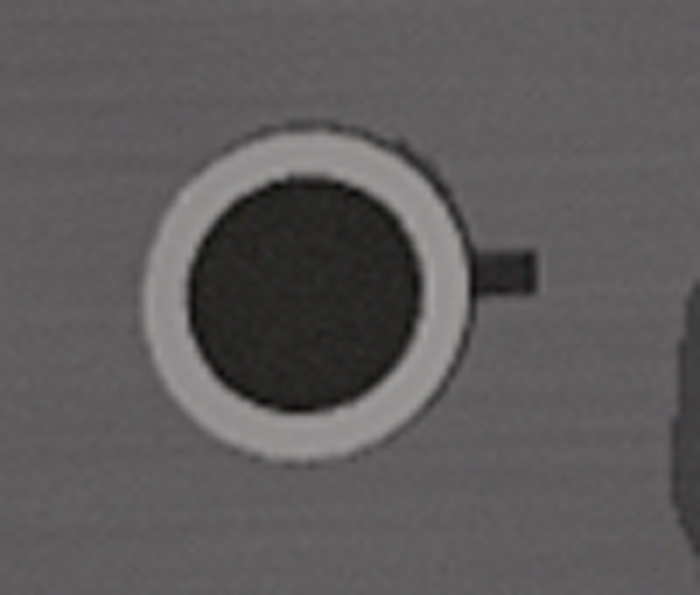

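Request:
play_rows(commands=[{"offset": [0,0,0.014],"twist": 0},{"offset": [0,0,0.014],"twist": 0},{"offset": [0,0,0.012],"twist": 0},{"offset": [0,0,0.008],"twist": 0},{"offset": [0,0,0.004],"twist": 0}])

```text
time: 22.6
tool_pos: [575.3, 23.1, 189.4]
tcp_rot: [3.141, 0.001, -0.126]
contact_force: [0.4, 0.3, 0.9]
grip_width: 91.8
```

Request:
play_rows(commands=[{"offset": [0,0,0],"twist": 0},{"offset": [0,0,0],"twist": 0}])

```text
time: 22.8
tool_pos: [575.7, 23.3, 190.5]
tcp_rot: [3.142, -0.001, -0.125]
contact_force: [-0.4, 0.8, 0.7]
grip_width: 92.0
```

Request:
play_rows(commands=[{"offset": [-0.001,-0.0015,0.004],"twist": 0},{"offset": [0,0,0],"twist": 0},{"offset": [0,0,0],"twist": 0},{"offset": [0,0,0],"twist": 0},{"offset": [0,0,0],"twist": 0}], jaw=255)

```text
time: 23.3
tool_pos: [574.7, 24.8, 186.2]
tcp_rot: [3.141, -0.0, -0.126]
contact_force: [0.1, 0.3, -0.8]
grip_width: 56.2
```

Request:
play_rows(commands=[{"offset": [0,0,0],"twist": 0},{"offset": [0,0,0],"twist": 0},{"offset": [0,0,0],"twist": 0}])

```text
time: 23.6
tool_pos: [574.7, 24.8, 186.2]
tcp_rot: [3.141, -0.0, -0.125]
contact_force: [0.2, -2.0, 0.3]
grip_width: 51.3
```

```bash
python3 go.py 494 325 240 -0.126
```

```text
t 23.6 pos [574.7  24.8 186.2] rot [ 3.141 -0.    -0.125] w 51.3 F [ 0.2 -2.   0.3] q [-0.09  0.68  1.62 -0.    0.84  1.61]
offset [-117.6 -287.7  -53.9] twist 0.0 offset if twisted first [-117.8 -287.6  -53.9]
```

Request:
play_rows(commands=[{"offset": [0,0,-0.006],"twist": 0},{"offset": [0,0,-0.012],"twist": 0},{"offset": [0,0,-0.016],"twist": 0},{"offset": [0,0,-0.016],"twist": 0},{"offset": [0,0,-0.01],"twist": 0}])

```text
time: 24.1
tool_pos: [575.0, 24.9, 248.1]
tcp_rot: [-3.142, -0.002, -0.126]
contact_force: [-0.4, 0.4, -1.1]
grip_width: 51.5
```

```bash
python3 go.py 494 325 245 -0.126; python3 - <<'E'
from h import *
c=cam('top');print(p2w(c,(153.1,321.4),10))
E
```

```text
t 24.1 pos [575.   24.9 248.1] rot [-3.142e+00 -2.000e-03 -1.260e-01] w 51.5 F [-0.4  0.4 -1.1] q [-0.09  0.6   1.58 -0.    0.96  1.61]
offset [-117.9 -287.6    2.8] twist 0.0 offset if twisted first [-118.  -287.6    2.8]
[494.55336949 325.01929735  10.        ]
```

Request:
play_rows(commands=[{"offset": [-0.008,-0.02,0],"twist": 0},{"offset": [-0.012,-0.03,0],"twist": 0},{"offset": [-0.012,-0.03,0],"twist": 0},{"offset": [-0.012,-0.03,0],"twist": 0},{"offset": [-0.012,-0.03,0],"twist": 0}])

```text
time: 24.6
tool_pos: [536.2, 171.9, 246.6]
tcp_rot: [3.142, -0.0, -0.126]
contact_force: [0.7, 0.2, -2.3]
grip_width: 51.1
```

Request:
play_rows(commands=[{"offset": [-0.012,-0.03,0],"twist": 0},{"offset": [-0.012,-0.03,0],"twist": 0},{"offset": [-0.012,-0.03,0],"twist": 0},{"offset": [-0.012,-0.03,0],"twist": 0},{"offset": [-0.012,-0.026,0],"twist": 0}])

```text
time: 25.1
tool_pos: [494.9, 324.6, 246.6]
tcp_rot: [-3.141, -0.0, -0.125]
contact_force: [0.9, 1.2, -1.9]
grip_width: 51.2
```

Request:
play_rows(commands=[{"offset": [-0.001,0,0.01],"twist": 0},{"offset": [0,0,0.01],"twist": 0},{"offset": [0,0,0.01],"twist": 0},{"offset": [0,0,0],"twist": 0},{"offset": [0,0,0],"twist": 0}])

```text
time: 25.6
tool_pos: [494.8, 322.4, 215.7]
tcp_rot: [3.141, 0.001, -0.127]
contact_force: [0.0, 0.3, -1.4]
grip_width: 51.0
```

```bash
python3 go.py 494.5 325 192.5 -0.126
```

```text
t 25.6 pos [494.8 322.4 215.7] rot [ 3.141e+00  1.000e-03 -1.270e-01] w 51.0 F [ 0.   0.3 -1.4] q [ 0.45  0.66  1.56 -0.    0.92  2.15]
offset [-0.6 -2.6 23.2] twist -0.1 offset if twisted first [-0.6 -2.6 23.2]
```

Correct the y by 2 mm while lowering, then creep.

Request:
play_rows(commands=[{"offset": [0,-0.002,0.01],"twist": 0},{"offset": [0,0,0.007],"twist": 0},{"offset": [0,0,0.004],"twist": 0},{"offset": [0,0,0.001],"twist": 0},{"offset": [0,0,0],"twist": 0}])

```text
time: 26.1
tool_pos: [494.6, 325.2, 193.9]
tcp_rot: [3.141, 0.0, -0.126]
contact_force: [-0.0, -0.2, -1.2]
grip_width: 51.0
```

Request:
play_rows(commands=[{"offset": [0,0,0.0005],"twist": 0},{"offset": [0,0,0.0005],"twist": 0},{"offset": [0,0,0],"twist": 0}])

```text
time: 26.4
tool_pos: [494.7, 325.3, 193.2]
tcp_rot: [-3.142, -0.0, -0.125]
contact_force: [-0.7, -0.2, -1.9]
grip_width: 50.9
```

Request:
play_rows(commands=[{"offset": [0,0,0.0007],"twist": 0},{"offset": [0,0,0.0005],"twist": 0},{"offset": [0,0,0],"twist": 0}])

```text
time: 26.7
tool_pos: [494.7, 325.3, 192.2]
tcp_rot: [-3.142, -0.0, -0.125]
contact_force: [-1.2, -0.2, 2.1]
grip_width: 50.9
```

Contact. Release and retreat up.

Request:
play_rows(commands=[{"offset": [0,0,0],"twist": 0},{"offset": [0,0,0],"twist": 0},{"offset": [0,0,0],"twist": 0},{"offset": [0,0,0],"twist": 0},{"offset": [0,0,0],"twist": 0}], jaw=20)

```text
time: 27.2
tool_pos: [494.7, 325.3, 191.8]
tcp_rot: [3.142, -0.0, -0.126]
contact_force: [-0.4, 0.6, 0.8]
grip_width: 83.4
```

Request:
play_rows(commands=[{"offset": [0,0,-0.012],"twist": 0},{"offset": [0,0,-0.025],"twist": 0},{"offset": [0,0,-0.04],"twist": 0},{"offset": [0,0,-0.04],"twist": 0},{"offset": [0,0,-0.04],"twist": 0}], jaw=0)

```text
time: 27.7
tool_pos: [494.4, 325.1, 351.4]
tcp_rot: [-3.141, -0.001, -0.126]
contact_force: [0.4, 0.5, -0.4]
grip_width: 91.6
```

Request:
play_rows(commands=[{"offset": [0,0,-0.025],"twist": 0},{"offset": [0,0,-0.018],"twist": 0},{"offset": [0,0,0],"twist": 0}])

```text
time: 28.0
tool_pos: [494.8, 325.4, 395.8]
tcp_rot: [-3.138, -0.006, -0.125]
contact_force: [0.5, -0.1, -0.3]
grip_width: 91.9
```

```bash
python3 go.py 577.5 -328.8 392 -0.126; python3 - <<'E'
from h import *
cv2.imwrite('pics/w5.png',viewer.capture('wrist')[:,:,::-1])
E
```

```text
t 28.0 pos [494.8 325.4 395.8] rot [-3.138 -0.006 -0.125] w 91.9 F [ 0.5 -0.1 -0.3] q [ 0.45  0.47  1.35 -0.    1.32  2.15]
offset [163.9 638.7   2.4] twist 0.0 offset if twisted first [164.3 638.6   2.4]
```

View pics/w5.png

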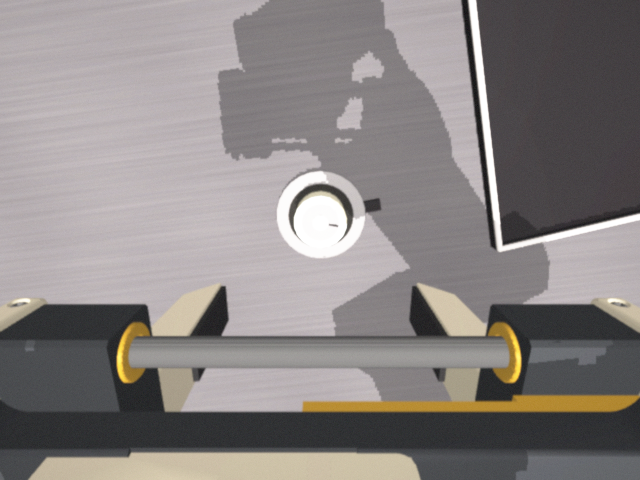

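Request:
play_rows(commands=[{"offset": [0.011,0.043,0],"twist": 0},{"offset": [0.011,0.043,0],"twist": 0},{"offset": [0.011,0.043,0],"twist": 0},{"offset": [0.011,0.043,0],"twist": 0},{"offset": [0.011,0.043,0],"twist": 0}])

```text
time: 28.55
tool_pos: [521.9, 103.4, 390.5]
tcp_rot: [3.141, 0.003, -0.125]
contact_force: [0.1, -0.9, 0.2]
grip_width: 91.9
```

Request:
play_rows(commands=[{"offset": [0.011,0.043,0],"twist": 0},{"offset": [0.011,0.043,0],"twist": 0},{"offset": [0.011,0.043,0],"twist": 0},{"offset": [0.011,0.043,0],"twist": 0},{"offset": [0.011,0.043,0],"twist": 0}])

```text
time: 29.05
tool_pos: [549.6, -116.9, 390.5]
tcp_rot: [-3.141, 0.003, -0.126]
contact_force: [0.4, 0.5, -0.2]
grip_width: 92.2
```

Request:
play_rows(commands=[{"offset": [0.011,0.043,0],"twist": 0},{"offset": [0.011,0.043,0],"twist": 0},{"offset": [0.011,0.043,0],"twist": 0},{"offset": [0.011,0.043,0],"twist": 0},{"offset": [0.01,0.036,0],"twist": 0}])

```text
time: 29.55
tool_pos: [577.1, -330.6, 390.0]
tcp_rot: [-3.14, 0.003, -0.127]
contact_force: [0.8, -0.5, -0.4]
grip_width: 91.6
```

Request:
play_rows(commands=[{"offset": [0,0,0],"twist": 0},{"offset": [0,0,0],"twist": 0},{"offset": [0,0,0],"twist": 0}])

```text
time: 29.85
tool_pos: [577.5, -327.3, 391.0]
tcp_rot: [-3.14, 0.002, -0.125]
contact_force: [-0.3, 0.6, -0.4]
grip_width: 91.9
```

```bash
python3 go.py 577.5 -328.8 295.5 -0.126; python3 - <<'E'
from h import *
c=cam('top')
im=viewer.capture('top')[:,:,::-1]
cv2.imwrite('pics/p6.png',cv2.resize(im[280:365,110:210],None,fx=7,fy=7,interpolation=cv2.INTER_CUBIC))
cv2.imwrite('pics/w6.png',viewer.capture('wrist')[:,:,::-1])
E
```

```text
t 29.85 pos [ 577.5 -327.3  391. ] rot [-3.14e+00  2.00e-03 -1.25e-01] w 91.9 F [-0.3  0.6 -0.4] q [-0.63  0.61  1.11  0.    1.42  1.06]
offset [ 0.4  1.7 95.5] twist 0.1 offset if twisted first [ 0.4  1.7 95.5]
```

View pics/p6.png

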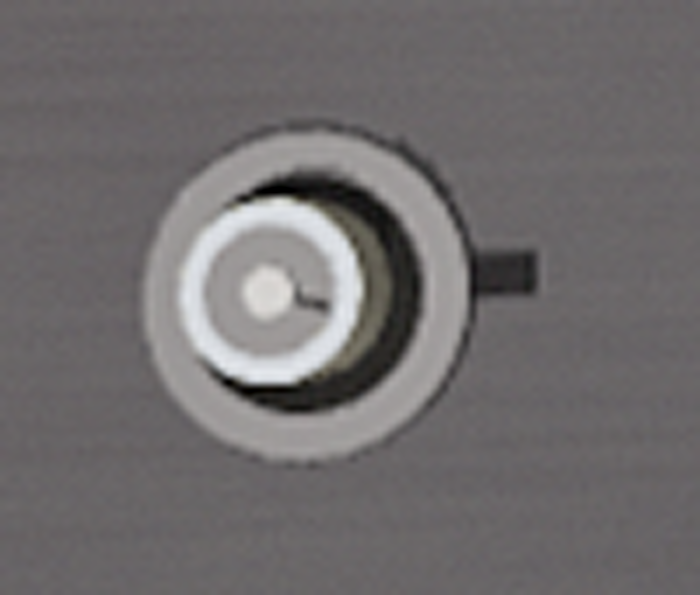

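View pics/w6.png

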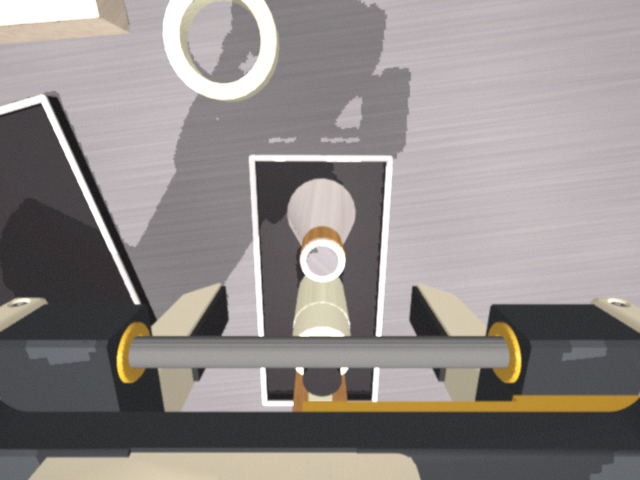

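```bash
python3 - <<'E'
from h import *
c=cam('top'); f=lambda x,y:((x+.5)/7-.5+110,(y+.5)/7-.5+280)
print(p2w(c,f(270,291),44),p2w(c,f(305,293),10))
E
```

```text
[495.55730652 325.19191705  44.        ] [494.49302269 324.93143242  10.        ]
```

Request:
play_rows(commands=[{"offset": [0,0.001,0.022],"twist": 0},{"offset": [0,0,0.022],"twist": 0},{"offset": [0,0,0.022],"twist": 0},{"offset": [0,0,0.018],"twist": 0},{"offset": [0,0,0.01],"twist": 0}])

```text
time: 30.45
tool_pos: [577.3, -327.9, 296.5]
tcp_rot: [-3.141, 0.002, -0.124]
contact_force: [-0.1, -0.2, -0.2]
grip_width: 92.1
```

Request:
play_rows(commands=[{"offset": [0,0,0],"twist": 0},{"offset": [0,0,0],"twist": 0},{"offset": [0,0,0],"twist": 0},{"offset": [0,0,0],"twist": 0}])

```text
time: 30.85
tool_pos: [577.5, -329.3, 299.1]
tcp_rot: [3.141, -0.002, -0.125]
contact_force: [-0.5, 0.2, 0.4]
grip_width: 92.1
```

Request:
play_rows(commands=[{"offset": [0,0,0.0035],"twist": 0},{"offset": [0,0,0],"twist": 0},{"offset": [0,0,0],"twist": 0},{"offset": [0,0,0],"twist": 0},{"offset": [0,0,0],"twist": 0}], jaw=255)

```text
time: 31.35
tool_pos: [577.4, -329.3, 294.5]
tcp_rot: [3.141, -0.0, -0.126]
contact_force: [0.8, 1.1, 1.0]
grip_width: 56.6
```

Request:
play_rows(commands=[{"offset": [0,0,0],"twist": 0},{"offset": [0,0,0],"twist": 0},{"offset": [0,0,0],"twist": 0},{"offset": [0,0,0],"twist": 0},{"offset": [0,0,0],"twist": 0}])

```text
time: 31.85
tool_pos: [577.4, -329.3, 294.4]
tcp_rot: [3.142, 0.0, -0.126]
contact_force: [-0.4, -0.2, -0.7]
grip_width: 28.6
```

Request:
play_rows(commands=[{"offset": [0,0,-0.006],"twist": 0},{"offset": [0,0,-0.012],"twist": 0},{"offset": [0,0,-0.016],"twist": 0},{"offset": [0,0,-0.016],"twist": 0},{"offset": [0,0,-0.01],"twist": 0}])

```text
time: 32.35
tool_pos: [577.5, -329.3, 356.8]
tcp_rot: [3.14, -0.002, -0.125]
contact_force: [0.9, 0.1, -0.9]
grip_width: 28.7
```

```bash
python3 go.py 654.1 39.5 356 -0.126
```

```text
t 32.35 pos [ 577.5 -329.3  356.8] rot [ 3.14e+00 -2.00e-03 -1.25e-01] w 28.7 F [ 0.9  0.1 -0.9] q [-0.63  0.64  1.17 -0.    1.34  1.06]
offset [  29.8 -375.5    0.4] twist 0.0 offset if twisted first [  29.6 -375.5    0.4]
```

Request:
play_rows(commands=[{"offset": [0.003,-0.025,0],"twist": 0},{"offset": [0.003,-0.035,0],"twist": 0},{"offset": [0.003,-0.04,0],"twist": 0},{"offset": [0.003,-0.04,0],"twist": 0},{"offset": [0.003,-0.04,0],"twist": 0}])

```text
time: 32.85
tool_pos: [614.8, -151.1, 355.0]
tcp_rot: [3.141, -0.0, -0.126]
contact_force: [0.4, -0.2, -0.9]
grip_width: 28.6
```

Request:
play_rows(commands=[{"offset": [0.003,-0.04,0],"twist": 0},{"offset": [0.003,-0.04,0],"twist": 0},{"offset": [0.003,-0.04,0],"twist": 0},{"offset": [0.003,-0.04,0],"twist": 0},{"offset": [0.003,-0.035,0],"twist": 0}])

```text
time: 33.35
tool_pos: [654.1, 41.2, 355.0]
tcp_rot: [-3.141, -0.0, -0.125]
contact_force: [-0.1, -0.4, -2.1]
grip_width: 28.7
```

Request:
play_rows(commands=[{"offset": [0,0,0.01],"twist": 0},{"offset": [0,0,0.015],"twist": 0},{"offset": [0,0,0.01],"twist": 0},{"offset": [0,0,0],"twist": 0},{"offset": [0,0,0],"twist": 0}])

```text
time: 33.85
tool_pos: [654.1, 38.4, 319.6]
tcp_rot: [3.141, 0.0, -0.126]
contact_force: [0.5, 0.3, -1.3]
grip_width: 28.8
```

```bash
python3 go.py 654.1 39.5 295 -0.126
```

```text
t 33.85 pos [654.1  38.4 319.6] rot [ 3.141  0.    -0.126] w 28.8 F [ 0.5  0.3 -1.3] q [-0.06  0.65  1.25 -0.    1.24  1.64]
offset [-0.2 -1.1 24.6] twist -0.0 offset if twisted first [-0.2 -1.1 24.6]
```

Request:
play_rows(commands=[{"offset": [0,0,0.01],"twist": 0},{"offset": [0,0,0.008],"twist": 0},{"offset": [0,0,0.004],"twist": 0},{"offset": [0,0,0.002],"twist": 0},{"offset": [0,0,0]}])

```text
$.commands[4]: bad value
```

Request:
play_rows(commands=[{"offset": [0,0,0.0005],"twist": 0},{"offset": [0,0,0.0005],"twist": 0},{"offset": [0,0,0],"twist": 0}])

```text
time: 34.15
tool_pos: [654.1, 38.9, 318.8]
tcp_rot: [3.142, -0.001, -0.126]
contact_force: [0.5, 0.4, -1.2]
grip_width: 28.9
```

Request:
play_rows(commands=[{"offset": [0,-0.0005,0.01],"twist": 0},{"offset": [0,0,0.008],"twist": 0},{"offset": [0,0,0.004],"twist": 0},{"offset": [0,0,0.001],"twist": 0},{"offset": [0,0,0],"twist": 0}])

```text
time: 34.65
tool_pos: [654.1, 39.6, 295.0]
tcp_rot: [3.141, 0.0, -0.125]
contact_force: [1.5, 0.3, -1.8]
grip_width: 28.4
```

Request:
play_rows(commands=[{"offset": [0,0,0.0005],"twist": 0},{"offset": [0,0,0],"twist": 0},{"offset": [0,0,0],"twist": 0}])

```text
time: 34.95
tool_pos: [654.2, 39.6, 295.1]
tcp_rot: [3.142, -0.0, -0.126]
contact_force: [0.2, 0.1, -1.9]
grip_width: 28.8
```

Request:
play_rows(commands=[{"offset": [0,0,0.0006],"twist": 0},{"offset": [0,0,0.0004],"twist": 0},{"offset": [0,0,0],"twist": 0}])

```text
time: 35.25
tool_pos: [654.2, 39.6, 294.4]
tcp_rot: [3.142, -0.001, -0.125]
contact_force: [-0.7, 0.8, 1.4]
grip_width: 28.9
```

Request:
play_rows(commands=[{"offset": [0,0,0],"twist": 0},{"offset": [0,0,0],"twist": 0},{"offset": [0,0,0],"twist": 0},{"offset": [0,0,0],"twist": 0},{"offset": [0,0,0],"twist": 0}], jaw=70)

```text
time: 35.75
tool_pos: [654.1, 39.5, 293.8]
tcp_rot: [3.142, 0.0, -0.126]
contact_force: [0.0, -1.0, -0.5]
grip_width: 63.7
```

Request:
play_rows(commands=[{"offset": [0,0,-0.012],"twist": 0},{"offset": [0,0,-0.02],"twist": 0},{"offset": [0,0,-0.03],"twist": 0},{"offset": [0,0,-0.025],"twist": 0},{"offset": [0,0,-0.01],"twist": 0}], jaw=0)

```text
time: 36.25
tool_pos: [654.3, 39.6, 394.9]
tcp_rot: [-3.141, -0.006, -0.125]
contact_force: [-0.5, -0.0, 0.3]
grip_width: 91.6
```

```bash
python3 go.py 487.2 -317.4 392 -0.126
```

```text
t 36.25 pos [654.3  39.6 394.9] rot [-3.141 -0.006 -0.125] w 91.6 F [-0.5 -0.   0.3] q [-0.06  0.59  1.14 -0.    1.4   1.64]
offset [-121.2  375.1    2.1] twist 0.0 offset if twisted first [-121.   375.1    2.1]
```

Next the bottle.

Request:
play_rows(commands=[{"offset": [-0.012,0.0375,0],"twist": 0},{"offset": [-0.012,0.0375,0],"twist": 0},{"offset": [-0.012,0.0375,0],"twist": 0},{"offset": [-0.012,0.0375,0],"twist": 0},{"offset": [-0.012,0.0375,0],"twist": 0}])

```text
time: 36.75
tool_pos: [570.2, -140.2, 390.7]
tcp_rot: [-3.142, 0.001, -0.125]
contact_force: [-0.1, 0.6, 0.6]
grip_width: 92.0
```

Request:
play_rows(commands=[{"offset": [-0.012,0.0375,0],"twist": 0},{"offset": [-0.012,0.0375,0],"twist": 0},{"offset": [-0.012,0.0375,0],"twist": 0},{"offset": [-0.012,0.0375,0],"twist": 0},{"offset": [-0.013,0.0375,0],"twist": 0}])

```text
time: 37.25
tool_pos: [486.2, -318.6, 390.7]
tcp_rot: [-3.141, 0.0, -0.125]
contact_force: [0.4, 1.0, 0.3]
grip_width: 91.9
```

Request:
play_rows(commands=[{"offset": [0,0,0.01],"twist": 0},{"offset": [0,0,0.02],"twist": 0},{"offset": [0,0,0],"twist": 0},{"offset": [0,0,0],"twist": 0},{"offset": [0,0,0],"twist": 0}])

```text
time: 37.75
tool_pos: [487.6, -316.9, 361.8]
tcp_rot: [3.141, -0.001, -0.125]
contact_force: [-0.1, 0.5, 0.5]
grip_width: 91.8
```

```bash
python3 go.py 487.2 -317.4 276.2 -0.126
```

```text
t 37.75 pos [ 487.6 -316.9  361.8] rot [ 3.141e+00 -1.000e-03 -1.250e-01] w 91.8 F [-0.1  0.5  0.5] q [-0.71  0.48  1.43 -0.    1.23  0.99]
offset [-0.5  0.4 85.6] twist 0.1 offset if twisted first [-0.5  0.4 85.6]
```

Request:
play_rows(commands=[{"offset": [0,0,0.02],"twist": 0},{"offset": [0,0,0.022],"twist": 0},{"offset": [0,0,0.02],"twist": 0},{"offset": [0,0,0.015],"twist": 0},{"offset": [0,0,0.008],"twist": 0}])

```text
time: 38.25
tool_pos: [487.4, -317.0, 275.5]
tcp_rot: [-3.141, 0.0, -0.125]
contact_force: [-0.0, 0.8, -0.6]
grip_width: 92.0
```

Request:
play_rows(commands=[{"offset": [0,0,0],"twist": 0},{"offset": [0,0,0],"twist": 0},{"offset": [0,0,0],"twist": 0},{"offset": [0,0,0],"twist": 0},{"offset": [0,0,0],"twist": 0}], jaw=255)

```text
time: 38.75
tool_pos: [487.2, -317.4, 276.5]
tcp_rot: [3.141, -0.001, -0.126]
contact_force: [0.9, -0.0, 0.4]
grip_width: 56.5
```

Request:
play_rows(commands=[{"offset": [0,0,0],"twist": 0},{"offset": [0,0,0],"twist": 0},{"offset": [0,0,0],"twist": 0}])

```text
time: 39.05
tool_pos: [487.2, -317.5, 276.3]
tcp_rot: [3.141, -0.001, -0.126]
contact_force: [-0.2, -0.2, 2.3]
grip_width: 50.9
```

Request:
play_rows(commands=[{"offset": [0,0,-0.006],"twist": 0},{"offset": [0,0,-0.012],"twist": 0},{"offset": [0,0,-0.016],"twist": 0},{"offset": [0,0,-0.016],"twist": 0},{"offset": [0,0,-0.01],"twist": 0}])

```text
time: 39.55
tool_pos: [487.3, -317.4, 337.8]
tcp_rot: [3.141, -0.002, -0.126]
contact_force: [0.9, 0.4, -1.1]
grip_width: 51.1
```

```bash
python3 go.py 528.6 89.6 337 -0.126
```

```text
t 39.55 pos [ 487.3 -317.4  337.8] rot [ 3.141e+00 -2.000e-03 -1.260e-01] w 51.1 F [ 0.9  0.4 -1.1] q [-0.71  0.5   1.46 -0.    1.17  0.99]
offset [-9.90e+00 -4.09e+02  3.00e-01] twist 0.0 offset if twisted first [-1.01e+01 -4.09e+02  3.00e-01]
```

Request:
play_rows(commands=[{"offset": [-0.001,-0.03,0],"twist": 0},{"offset": [-0.001,-0.04,0],"twist": 0},{"offset": [-0.001,-0.043,0],"twist": 0},{"offset": [-0.001,-0.043,0],"twist": 0},{"offset": [-0.001,-0.043,0],"twist": 0}])

```text
time: 40.05
tool_pos: [506.9, -117.7, 336.3]
tcp_rot: [-3.142, -0.0, -0.126]
contact_force: [1.6, 0.0, -2.3]
grip_width: 51.3
```

Request:
play_rows(commands=[{"offset": [-0.001,-0.043,0],"twist": 0},{"offset": [-0.001,-0.043,0],"twist": 0},{"offset": [-0.001,-0.043,0],"twist": 0},{"offset": [-0.001,-0.043,0],"twist": 0},{"offset": [-0.001,-0.038,0],"twist": 0}])

```text
time: 40.55
tool_pos: [528.2, 91.8, 336.3]
tcp_rot: [-3.141, -0.0, -0.125]
contact_force: [0.9, 0.2, -1.7]
grip_width: 51.0
```

Request:
play_rows(commands=[{"offset": [0,0,0.01],"twist": 0},{"offset": [0,0,0.015],"twist": 0},{"offset": [0,0,0.01],"twist": 0},{"offset": [0,0,0],"twist": 0},{"offset": [0,0,0],"twist": 0}])

```text
time: 41.05
tool_pos: [528.6, 89.1, 301.0]
tcp_rot: [3.141, 0.0, -0.126]
contact_force: [-0.0, 0.8, -1.8]
grip_width: 51.5
```

```bash
python3 go.py 528.6 89.6 276.5 -0.126
```

```text
t 41.05 pos [528.6  89.1 301. ] rot [ 3.141  0.    -0.126] w 51.5 F [-0.   0.8 -1.8] q [ 0.02  0.47  1.64 -0.    1.04  1.72]
offset [-0.  -0.5 24.5] twist -0.0 offset if twisted first [-0.  -0.5 24.5]
```

Request:
play_rows(commands=[{"offset": [0,0,0.01],"twist": 0},{"offset": [0,0,0.008],"twist": 0},{"offset": [0,0,0.004],"twist": 0},{"offset": [0,0,0.001],"twist": 0},{"offset": [0,0,0],"twist": 0}])

```text
time: 41.55
tool_pos: [528.4, 89.6, 277.7]
tcp_rot: [3.141, 0.0, -0.126]
contact_force: [0.2, 0.9, -1.5]
grip_width: 51.1
```

Request:
play_rows(commands=[{"offset": [0,0,0.0005],"twist": 0},{"offset": [0,0,0],"twist": 0},{"offset": [0,0,0],"twist": 0}])

```text
time: 41.85
tool_pos: [528.5, 89.7, 277.6]
tcp_rot: [3.142, -0.0, -0.125]
contact_force: [-0.1, -0.1, -2.5]
grip_width: 50.9
```

Request:
play_rows(commands=[{"offset": [0,0,0.001],"twist": 0},{"offset": [0,0,0.0007],"twist": 0},{"offset": [0,0,0],"twist": 0}])

```text
time: 42.15
tool_pos: [528.5, 89.7, 276.3]
tcp_rot: [-3.142, -0.001, -0.126]
contact_force: [-1.8, -0.3, 4.3]
grip_width: 51.1
```

Request:
play_rows(commands=[{"offset": [0,0,0],"twist": 0},{"offset": [0,0,0],"twist": 0},{"offset": [0,0,0],"twist": 0},{"offset": [0,0,0],"twist": 0}], jaw=40)

```text
time: 42.55
tool_pos: [528.4, 89.7, 275.6]
tcp_rot: [3.141, 0.0, -0.126]
contact_force: [0.8, -1.2, -0.3]
grip_width: 76.0
```

Request:
play_rows(commands=[{"offset": [0,0,-0.012],"twist": 0},{"offset": [0,0,-0.02],"twist": 0},{"offset": [0,0,-0.03],"twist": 0},{"offset": [0,0,-0.03],"twist": 0},{"offset": [0,0,-0.026],"twist": 0}], jaw=0)

```text
time: 43.05
tool_pos: [528.3, 89.7, 396.3]
tcp_rot: [-3.141, -0.002, -0.126]
contact_force: [0.5, 0.1, 0.2]
grip_width: 91.7
```

```bash
python3 go.py 399 -306.3 396 -0.126
```

```text
t 43.05 pos [528.3  89.7 396.3] rot [-3.141e+00 -2.000e-03 -1.260e-01] w 91.7 F [0.5 0.1 0.2] q [ 0.03  0.37  1.51 -0.    1.26  1.72]
offset [-78.7 409.    0. ] twist 0.0 offset if twisted first [-78.5 409.1   0. ]
```

Request:
play_rows(commands=[{"offset": [-0.008,0.041,0],"twist": 0},{"offset": [-0.008,0.041,0],"twist": 0},{"offset": [-0.008,0.041,0],"twist": 0},{"offset": [-0.008,0.041,0],"twist": 0},{"offset": [-0.008,0.041,0],"twist": 0}])

```text
time: 43.55
tool_pos: [462.2, -110.0, 394.8]
tcp_rot: [3.141, -0.001, -0.125]
contact_force: [0.6, -0.5, 0.4]
grip_width: 91.5
```

Request:
play_rows(commands=[{"offset": [-0.008,0.041,0],"twist": 0},{"offset": [-0.008,0.041,0],"twist": 0},{"offset": [-0.008,0.041,0],"twist": 0},{"offset": [-0.008,0.041,0],"twist": 0},{"offset": [-0.007,0.041,0],"twist": 0}])

```text
time: 44.05
tool_pos: [397.8, -308.7, 394.8]
tcp_rot: [3.141, -0.001, -0.126]
contact_force: [0.1, 0.6, -0.1]
grip_width: 91.7
```

Request:
play_rows(commands=[{"offset": [0,0,0.01],"twist": 0},{"offset": [0,0,0.02],"twist": 0},{"offset": [0,0,0],"twist": 0},{"offset": [0,0,0],"twist": 0},{"offset": [0,0,0],"twist": 0}])

```text
time: 44.55
tool_pos: [399.1, -306.8, 364.9]
tcp_rot: [3.14, -0.001, -0.125]
contact_force: [0.1, 0.8, 1.2]
grip_width: 91.8
```

```bash
python3 go.py 399 -306.3 286 -0.126
```

```text
t 44.55 pos [ 399.1 -306.8  364.9] rot [ 3.14e+00 -1.00e-03 -1.25e-01] w 91.8 F [0.1 0.8 1.2] q [-0.81  0.34  1.65 -0.    1.16  0.89]
offset [-0.3 -0.6 78.9] twist 0.1 offset if twisted first [-0.3 -0.6 78.9]
```

Request:
play_rows(commands=[{"offset": [0,0,0.018],"twist": 0},{"offset": [0,0,0.02],"twist": 0},{"offset": [0,0,0.018],"twist": 0},{"offset": [0,0,0.014],"twist": 0},{"offset": [0,0,0.008],"twist": 0}])

```text
time: 45.05
tool_pos: [399.0, -306.9, 285.6]
tcp_rot: [3.141, -0.0, -0.125]
contact_force: [-0.4, 0.9, 0.7]
grip_width: 92.1
```

Request:
play_rows(commands=[{"offset": [0,0,0],"twist": 0},{"offset": [0,0,0],"twist": 0},{"offset": [0,0,0],"twist": 0},{"offset": [0,0,0],"twist": 0},{"offset": [0,0,0],"twist": 0}], jaw=255)

```text
time: 45.55
tool_pos: [398.8, -307.3, 286.2]
tcp_rot: [3.141, -0.001, -0.126]
contact_force: [0.5, 0.3, -0.4]
grip_width: 56.2
```

Request:
play_rows(commands=[{"offset": [0,0,0],"twist": 0},{"offset": [0,0,0],"twist": 0},{"offset": [0,0,0],"twist": 0}])

```text
time: 45.85
tool_pos: [398.8, -307.2, 285.9]
tcp_rot: [3.141, -0.0, -0.126]
contact_force: [-0.6, 0.4, 2.4]
grip_width: 50.1
```

Request:
play_rows(commands=[{"offset": [0,0,-0.006],"twist": 0},{"offset": [0,0,-0.012],"twist": 0},{"offset": [0,0,-0.016],"twist": 0},{"offset": [0,0,-0.016],"twist": 0},{"offset": [0,0,-0.01],"twist": 0}])

```text
time: 46.35
tool_pos: [398.8, -307.3, 347.7]
tcp_rot: [3.14, -0.002, -0.126]
contact_force: [-0.2, 0.0, -1.1]
grip_width: 49.8
```

```bash
python3 go.py 554 -46.9 345 0.613
```

```text
t 46.35 pos [ 398.8 -307.3  347.7] rot [ 3.14e+00 -2.00e-03 -1.26e-01] w 49.8 F [-0.2  0.  -1.1] q [-0.81  0.36  1.67 -0.    1.11  0.89]
offset [ 121.3 -277.8    2.5] twist -42.3 offset if twisted first [ 276.7 -123.8    2.5]
```

Request:
play_rows(commands=[{"offset": [0,0,0],"twist": -8.5},{"offset": [0,0,0],"twist": -8.5},{"offset": [0,0,0],"twist": -8.5},{"offset": [0,0,0],"twist": -8.5},{"offset": [0,0,0],"twist": -8.3}])

```text
time: 46.85
tool_pos: [398.7, -307.2, 346.1]
tcp_rot: [3.141, 0.0, 0.619]
contact_force: [0.3, 0.4, -2.3]
grip_width: 49.9
```

Request:
play_rows(commands=[{"offset": [0,0,0],"twist": 0},{"offset": [0.02,-0.009,0],"twist": 0},{"offset": [0.0275,-0.0123,0],"twist": 0},{"offset": [0.0275,-0.0123,0],"twist": 0},{"offset": [0.0275,-0.0123,0],"twist": 0}])

```text
time: 47.35
tool_pos: [456.6, -209.8, 346.0]
tcp_rot: [3.141, -0.0, 0.608]
contact_force: [0.6, -0.8, -0.9]
grip_width: 50.0
```

Request:
play_rows(commands=[{"offset": [0.0275,-0.0123,0],"twist": 0},{"offset": [0.0275,-0.0123,0],"twist": 0},{"offset": [0.0275,-0.0123,0],"twist": 0},{"offset": [0.0275,-0.0123,0],"twist": 0},{"offset": [0.0275,-0.0123,0],"twist": 0}])

```text
time: 47.85
tool_pos: [533.8, -80.2, 346.0]
tcp_rot: [3.141, -0.0, 0.608]
contact_force: [-0.0, 0.9, -0.4]
grip_width: 50.3
```

```bash
python3 go.py 554 -46.9 345 0.613
```

```text
t 47.85 pos [533.8 -80.2 346. ] rot [ 3.141 -0.     0.608] w 50.3 F [-0.   0.9 -0.4] q [-0.29  0.42  1.57 -0.    1.15  0.67]
offset [ 35.6 -15.8   1. ] twist -0.3 offset if twisted first [ 35.7 -15.6   1. ]
```

Request:
play_rows(commands=[{"offset": [0.02,-0.009,0],"twist": 0},{"offset": [0.0155,-0.007,0],"twist": 0},{"offset": [0,0,0.01],"twist": 0},{"offset": [0,0,0.02],"twist": 0},{"offset": [0,0,0.008],"twist": 0}])

```text
time: 48.35
tool_pos: [552.3, -48.3, 305.6]
tcp_rot: [-3.139, 0.003, 0.611]
contact_force: [-0.2, -0.4, -0.8]
grip_width: 50.1
```

Request:
play_rows(commands=[{"offset": [0,0,0],"twist": 0},{"offset": [0,0,0],"twist": 0},{"offset": [0,0,0],"twist": 0},{"offset": [0,0,0],"twist": 0}])

```text
time: 48.75
tool_pos: [553.2, -48.0, 308.5]
tcp_rot: [3.14, -0.001, 0.612]
contact_force: [1.0, 0.2, -0.8]
grip_width: 49.8
```

```bash
python3 go.py 554 -46.9 286 0.613
```

```text
t 48.75 pos [553.2 -48.  308.5] rot [ 3.14e+00 -1.00e-03  6.12e-01] w 49.8 F [ 1.   0.2 -0.8] q [-0.22  0.49  1.58 -0.    1.07  0.73]
offset [ 1.3 -0.5 22.5] twist -0.0 offset if twisted first [ 1.3 -0.5 22.5]
```

Request:
play_rows(commands=[{"offset": [0.001,-0.0005,0.01],"twist": 0},{"offset": [0,0,0.006],"twist": 0},{"offset": [0,0,0.004],"twist": 0},{"offset": [0,0,0.001],"twist": 0},{"offset": [0,0,0],"twist": 0}])

```text
time: 49.25
tool_pos: [553.6, -46.8, 286.4]
tcp_rot: [-3.141, 0.0, 0.613]
contact_force: [-0.1, 0.3, -1.6]
grip_width: 49.9
```

Request:
play_rows(commands=[{"offset": [0,0,0.0005],"twist": 0},{"offset": [0,0,0],"twist": 0},{"offset": [0,0,0],"twist": 0}])

```text
time: 49.55
tool_pos: [553.7, -46.9, 286.3]
tcp_rot: [3.141, -0.0, 0.613]
contact_force: [-0.8, -0.6, 0.0]
grip_width: 50.3
```

Request:
play_rows(commands=[{"offset": [0,0,0.0006],"twist": 0},{"offset": [0,0,0],"twist": 0}])

```text
time: 49.75
tool_pos: [553.7, -46.8, 286.0]
tcp_rot: [3.141, -0.0, 0.613]
contact_force: [-0.7, 0.5, 1.5]
grip_width: 49.8
```

Request:
play_rows(commands=[{"offset": [0,0,0],"twist": 0},{"offset": [0,0,0],"twist": 0},{"offset": [0,0,0],"twist": 0},{"offset": [0,0,0],"twist": 0}], jaw=40)

```text
time: 50.15
tool_pos: [553.6, -46.8, 285.5]
tcp_rot: [3.142, 0.0, 0.613]
contact_force: [-0.4, 0.4, 0.0]
grip_width: 76.0
```

Request:
play_rows(commands=[{"offset": [0,0,-0.012],"twist": 0},{"offset": [0,0,-0.02],"twist": 0},{"offset": [0,0,-0.03],"twist": 0},{"offset": [0,0,-0.03],"twist": 0},{"offset": [0,0,-0.02],"twist": 0}], jaw=0)

```text
time: 50.65
tool_pos: [553.7, -46.8, 400.9]
tcp_rot: [3.139, -0.002, 0.613]
contact_force: [0.1, 0.5, -0.8]
grip_width: 91.9
```

Request:
play_rows(commands=[{"offset": [-0.04,0.02,0],"twist": 0},{"offset": [-0.04,0.02,0],"twist": 0},{"offset": [-0.04,0.02,0],"twist": 0},{"offset": [-0.04,0.02,0],"twist": 0},{"offset": [-0.04,0.02,0],"twist": 0}])

```text
time: 51.15
tool_pos: [446.4, -244.9, 398.8]
tcp_rot: [3.14, -0.0, 0.613]
contact_force: [-0.4, -0.7, 0.0]
grip_width: 92.1
```

Request:
play_rows(commands=[{"offset": [-0.03,0.03,0],"twist": 0},{"offset": [-0.03,0.03,0],"twist": 0},{"offset": [-0.02,0.02,0],"twist": 0},{"offset": [0,0,0],"twist": 0},{"offset": [0,0,0],"twist": 0}])

```text
time: 51.65
tool_pos: [427.8, -355.3, 398.0]
tcp_rot: [-3.142, -0.0, 0.611]
contact_force: [1.4, 0.4, -0.2]
grip_width: 91.8
```

```bash
python3 - <<'E'
from h import *
im=viewer.capture('top')[:,:,::-1]
cv2.imwrite('pics/t9.png',im)
cv2.imwrite('pics/c9.png',cv2.resize(im[215:325,245:365],None,fx=5,fy=5,interpolation=cv2.INTER_CUBIC))
cv2.imwrite('pics/s9.png',viewer.capture('side')[:,:,::-1])
E
```

```text
(no output)
```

View pics/t9.png

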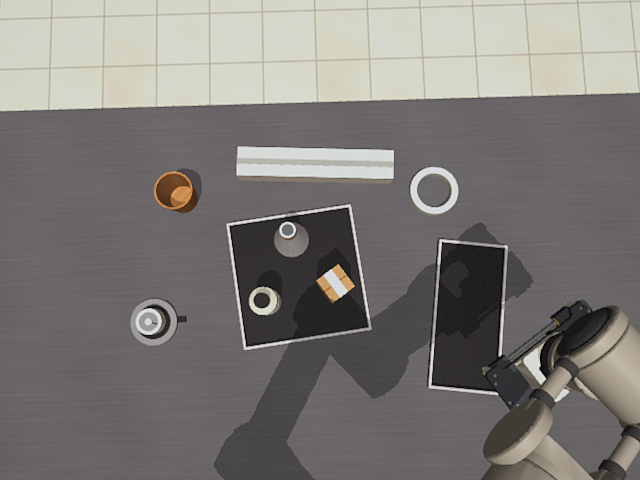

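View pics/c9.png

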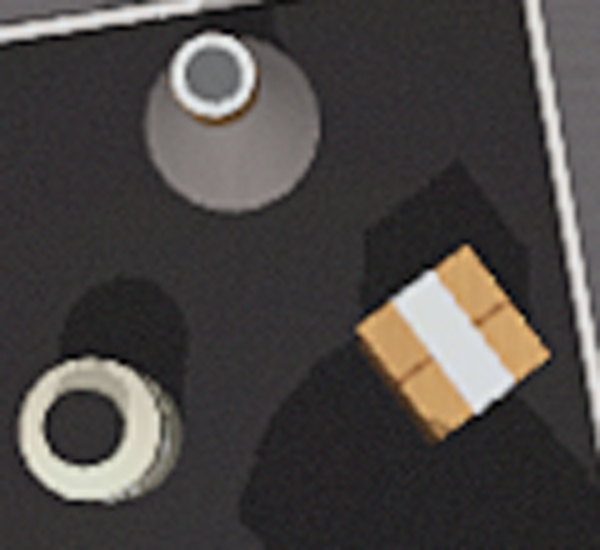

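View pics/s9.png

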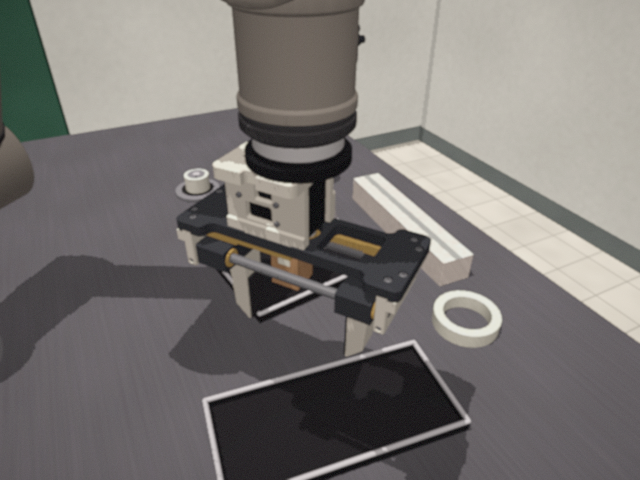

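The close-up matches the start picture almost pixel for pixel: mute neck at (214,75), cap at (84,427), and the same carton corners. The metronome is on the pad, the bystanders haven't moved, and the arm is clear.

```bash
python3 -c "
from plant import ticket
print(ticket.close_job())"
```

```text
the job is handed in; nothing more can be done
None
```

The job is handed in at about 52 s of the 141 s allowed. I stood the carton, bottle and mute in the long tray, set the metronome dial up on the charging pad, then put the mute, bottle and carton back on their starting spots.

- **Metronome:** the top camera shows its centre about 1 mm from the pad's centre.
- **Mute, bottle and carton:** in the last top picture their tops sit within a pixel or so (about 2 mm or less) of where they were at the start, all upright. Each was picked up and set down at the same recorded arm positions.
- **Bystanders:** the pencil cup, tape roll and long carton look unmoved.
- **Last side picture:** the gripper hid part of the square tray, so the final upright check for the mute and bottle rests on the top view alone.

Nothing was knocked over. One move was refused because I left out its twist value, but the arm did not move on it and I corrected it straight away. The hand-in gave no verdict, and no check failed or disagreed.

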